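# Bond-up: seat doubler plates, tip the pressing weights and lay them on

### The arm

A 6-joint arm with a two-finger parallel gripper is mounted at the origin on the work surface. World frame = base frame: x ahead of the robot, y to its left, z up, the work surface at z = 0. Lengths are in m, angles in degrees, forces in N, time in s.
With the tool pointing down it reaches from about 0.275 to 0.725 m from the base axis. Payload 5.6 kg.
Tool frame: the origin (TCP) lies at the very end of the fingers, on their centre line; the grasp point (between the pads) lies 19 mm behind it (bot.pinch_z is the distance from the TCP to the grasp point, in m); z points along the fingers, y is the line along which they close (so a half turn about z gives the same grasp; the last joint's range is limited). The gripper opens to 85 mm and grips with 20 to 120 N. Pads are 22 mm wide; open, the fingers measure 114 mm over their backs; the gripper's body (76 mm by 85 mm) begins 54 mm behind the grasp point. The pads swing forward as they close: fully open they stand 13 mm farther back than shut.
Start: joints at [84.259, 14.616, 6.199, 0, -81.583, -16.306], TCP at [0.206, 0.51, 0.199] pointing down, gripper open.
Joint ranges: [-168.99, 168.99], [-69.2, 112.95], [-62.41, 85.93], [-164.36, 98.24], [-168.68, -3.75], [-174.98, 174.98]. Speed limits (degrees/s): [147.25, 147.25, 180, 180, 180, 180].

### API

Orientations are given as a 3x3 rotation matrix whose columns are the frame's x, y, z axes.
In Python, from station import get_obs, capture, calibration, bot gives the robot as it stands.
- The arm moves only by the tool drive_tool, never from a script. Its argument "deltas" is a list of rows, each an object with "twist": the turn, a rotation vector about the tool's x, y, z in units of 6 degrees (1.0 is 6 degrees), a list of three; "delta_pos": the shift along the tool's x, y, z in units of 40 mm (1.0 is 40 mm), a list of three; "hand": the opening, from 0 (shut) to 1 (fully open). In form: [{"twist": [wx, wy, wz], "delta_pos": [tx, ty, tz], "hand": hand}, ...]. A call has 1 to 12 rows; each row is the pose to reach, as a shift and turn from the pose commanded when the call began, along the tool's axes at that moment; what a row does not reach only later rows make up. A row lasts 1/8 s, in which the tool goes at most 62.5 mm and 10.7 degrees, less where a joint would pass 70% of its speed; a pose out of reach is approached as far as the arm can. A call with a gripper value outside its range is refused whole. The fingers move at their own pace and stop on an object; "grip_force" is the grip in N (left out, the last holds). Time passes only in rows, so rows that repeat a pose let the fingers close. It gives the time, the measured TCP pose, the force, the opening and the grip force at its end, in the units of the state.
- get_obs(): the state, without advancing time (a new reading comes with each control period).
- capture(name): name is "side" or "top" or "wrist"; returns the picture (384x512x3 uint8, blue, green, red); there is no depth.
- calibration(name): a dict with "mtx" (3x3 intrinsics, pixels), "extrinsics" (4x4, takes a point from world to camera coordinates). Camera axes: x right, y up, looking along -z (the intrinsics and any distortion apply to the point x, -y, -z); pixel columns grow to the right and rows downward; lengths in m; the calibration is good to about 2 mm. A picture is of the moment at which its call begins: read the wrist's pose just before it. calibration takes no time and is no camera call; for the wrist camera it gives the pose at the moment of the call.
- bot.finish_job(): hands the job in; it is judged then, once.
The state is a dict: "clock": time; "joint_positions": joint angles; "qd": joint speeds; "joint_efforts": joint torques, N m; "position": TCP position; "tcp_rot": TCP orientation; "force": force on the tool from outside, world axes, zero at the start; "ft_torque": the same for the moment, N m; "gripper_width": finger opening in m; "grip_force": force on a finger pad.
Only numpy, scipy, OpenCV 4.12 (cv2) and the standard library are available. Lean on these libraries where they do the work, as an engineer would, in place of code of your own. Each camera call takes 0.05 s, during which the arm holds its last target. There are 200 camera calls.

### The job

First seat the three copper-coloured doubler plates flat and square in the three pockets of the white panel. Then, without lifting them, push each standing weight over the fence edge so that it tips onto its black sole on the blue pad; when all of them lie there, carry each by its red handle bar to a plate of its own and leave it lying there sole down, centred and lengthwise on the plate. There are two or three weights; leave everything else on the bench where it is, and finish with all plates still seated.

Things in the scene. Friction and masses are not known exactly. Their poses are not given: they have to be found in the camera images.
- panel: white panel fixed to the bench, 180 (x) x 270 (y) x 18 mm high; origin at the centre of its underside, z up. Its top has three pockets in a row along its y, 80 mm apart centre to centre, each 126 (x) x 56 (y) x 6 mm deep with a grey floor 12 mm above the bench; walls between pockets 24 mm. Panel and tip_pad stand left and right on the bench and may trade places.
- tip_pad: tipping pad fixed to the bench: blue slab 130 (x) x 260 (y) x 12 mm high; origin at the centre of its underside, z up. Its long edge at x = -65 mm (robot side) is a dark steel fence strip flush with the top. The weights stand in front of this edge, 4 to 16 mm from it; pushed near the top towards the pad, one pivots over the edge and falls on its sole, foot overhanging 10 to 30 mm.
- pocket0 (a point): centre of the floor of the panel's pocket at panel y = -80 mm; axes as the panel's (pocket length along x)
- pocket1 (a point): centre of the floor of the panel's pocket at panel y = 0 mm; axes as the panel's (pocket length along x)
- pocket2 (a point): centre of the floor of the panel's pocket at panel y = 80 mm; axes as the panel's (pocket length along x)
- plate0: copper-coloured doubler plate, 120 (x) x 50 (y) x 14 mm thick, 0.2 kg, loose, flat on the bench at the start; origin at the centre of its underside, x along its length, z up. Seated in a pocket it stands 8 mm above the panel's face. Plates and pockets are all alike: any plate fits any pocket, either way round.
- plate1: copper-coloured doubler plate, 120 (x) x 50 (y) x 14 mm thick, 0.2 kg, loose, flat on the bench at the start; origin at the centre of its underside, x along its length, z up. Seated in a pocket it stands 8 mm above the panel's face. Plates and pockets are all alike: any plate fits any pocket, either way round.
- plate2: copper-coloured doubler plate, 120 (x) x 50 (y) x 14 mm thick, 0.2 kg, loose, flat on the bench at the start; origin at the centre of its underside, x along its length, z up. Seated in a pocket it stands 8 mm above the panel's face. Plates and pockets are all alike: any plate fits any pocket, either way round.
- weight0: aluminium weight, about 0.7 kg, may be absent; starts standing on end, 44 (x) x 56 (y) x 110 mm high (z), origin at the centre of its underside. +x face (towards the pad): black rubber sole. On the -x face (towards the robot) a red handle bar 20 mm wide (y), 30 mm proud, from z = 28 to 78 mm; the face is bare above. Lying on its sole (x axis down) its back is 44 mm up, the bar's top 74 mm.
- sole0 (a point): centre of weight0's sole: in the weight's frame at x = 22, z = 55 mm, axes as the weight's
- weight1: aluminium weight, about 0.7 kg, may be absent; starts standing on end, 44 (x) x 56 (y) x 110 mm high (z), origin at the centre of its underside. +x face (towards the pad): black rubber sole. On the -x face (towards the robot) a red handle bar 20 mm wide (y), 30 mm proud, from z = 28 to 78 mm; the face is bare above. Lying on its sole (x axis down) its back is 44 mm up, the bar's top 74 mm.
- sole1 (a point): centre of weight1's sole: in the weight's frame at x = 22, z = 55 mm, axes as the weight's
- weight2: aluminium weight, about 0.7 kg, may be absent; starts standing on end, 44 (x) x 56 (y) x 110 mm high (z), origin at the centre of its underside. +x face (towards the pad): black rubber sole. On the -x face (towards the robot) a red handle bar 20 mm wide (y), 30 mm proud, from z = 28 to 78 mm; the face is bare above. Lying on its sole (x axis down) its back is 44 mm up, the bar's top 74 mm.
- sole2 (a point): centre of weight2's sole: in the weight's frame at x = 22, z = 55 mm, axes as the weight's
- tape: yellow roll of tape, 100 mm across, 24 mm high; a bystander, not part of the job
- sander: blue and yellow sanding block, 60 x 110 x 40 mm; a bystander, not part of the job
- driver: red-handled screwdriver lying down, about 190 mm long; a bystander, not part of the job
- resin: jar, 64 mm across, 120 mm high; a bystander, not part of the job
- mallet: hammer lying down, about 260 mm long; a bystander, not part of the job
- scraper: black-handled spatula lying down, about 200 mm long; a bystander, not part of the job
- hardener: can, 52 mm across, 100 mm high; a bystander, not part of the job

How it is judged:
By the outcome, as a careful person would: the job done as asked, in the order asked, and still so for the second after the job is handed in, with the robot touching nothing.
Of weight0, weight1, weight2 only 2 to 3 are there at a start; the rules pass over those that are not, and their reading is None.
At some moment in a run one of plate0, plate1, plate2 may be knocked a few centimetres aside while the robot is not near it.
Once in a run the grip may slacken for a moment while it holds something.
It also fails if it takes over 210 s, if anything falls off the work surface, if the arm or the gripper's body presses on something with over 40 N, if the wrist force passes 120 N, or if a joint passes its speed limit or range.

## Working session

There is one attempt and no reset: what is moved stays moved. The work goes in short steps, Python scripts to look and compute and a tool call to move; the robot and the scene stay as the last step left them, time stands still between calls to the robot, and variables do not carry over. Pictures are saved under pics/ and viewed, at most 14 in all, crops included, and the job is handed in when it is done.

Besides the shell and the picture viewer there is one more tool, called as name(argument=value, ...) on one line, values as JSON. drive_tool: Moves the arm, as the interface text tells. Its arguments: {"type":"object","properties":{"deltas":{"type":"array"},"grip_force":{"type":"number"}},"required":["deltas"]}

```bash
ls; mkdir -p pics
python3 - <<'E'
from station import get_obs, capture, calibration, bot
import cv2
o=get_obs();print(o)
for n in("top","side"):
    cv2.imwrite(f"pics/{n}0.png",capture(n));c=calibration(n);print(n,c)
a=cv2.imread("pics/top0.png")
E
```

```text
pics
{'clock': 0.0, 'joint_positions': array([ 8.42609292e+01,  1.46518028e+01,  6.12977687e+00, -2.75772754e-02,
       -8.15835368e+01, -1.63080223e+01]), 'qd': array([ 0.06604422, -0.00764051, -0.03188693,  0.02041784,  0.10622832,
        0.04852201]), 'joint_efforts': array([ 6.59966172e-04, -3.86637783e+01,  2.37940854e+01,  5.36508366e+00,
       -6.12732096e-03, -1.01707008e-05]), 'position': array([0.20617302, 0.50928146, 0.19840012]), 'tcp_rot': array([[ 9.26849050e-01, -3.75433624e-01, -6.57980838e-04],
       [-3.75434196e-01, -9.26847332e-01, -1.78555238e-03],
       [ 6.05086190e-05,  1.90196604e-03, -9.99998189e-01]]), 'force': array([-0.84750336,  0.09786122,  0.03359042]), 'ft_torque': array([ 0.01595046,  0.00514347, -0.03506672]), 'grip_force': 0.0, 'gripper_width': 0.08511711970870862}
top {'mtx': array([[428.97823651,   0.        , 258.74810718],
       [  0.        , 428.97823651, 190.58481791],
       [  0.        ,   0.        ,   1.        ]]), 'extrinsics': array([[-0.02799963, -0.99959466, -0.005152  , -0.01154913],
       [ 0.99785755, -0.02825511,  0.05900805, -0.54196273],
       [-0.0591297 , -0.00348876,  0.99824421, -1.44519773],
       [ 0.        ,  0.        ,  0.        ,  1.        ]])}
side {'mtx': array([[399.57380367,   0.        , 253.83254148],
       [  0.        , 399.57380367, 187.16165187],
       [  0.        ,   0.        ,   1.        ]]), 'extrinsics': array([[ 0.81448785, -0.58016492,  0.00426656, -0.44472095],
       [ 0.37572155,  0.5330468 ,  0.75808603, -0.26209119],
       [-0.44208919, -0.61584882,  0.65214061, -1.04975108],
       [ 0.        ,  0.        ,  0.        ,  1.        ]])}
```

View pics/top0.png

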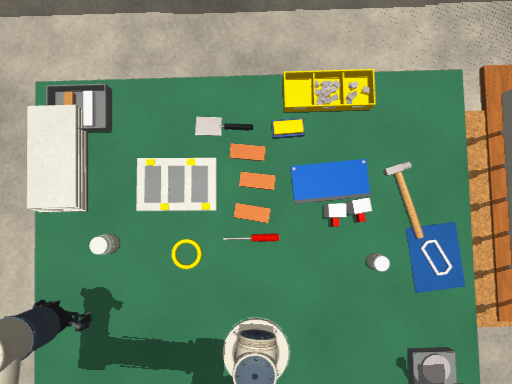

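View pics/side0.png

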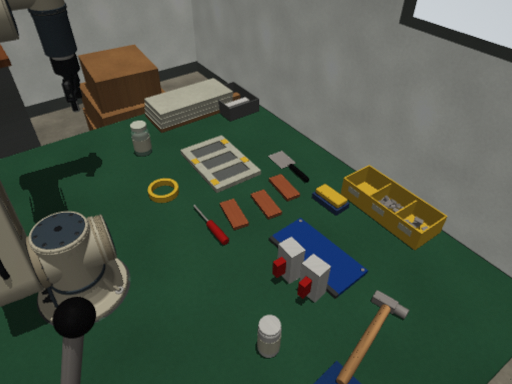

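Top view: panel at about (176,184), three orange plates at (247,152), (257,181) and (252,213), pad at (330,181). There are two weights, at (337,210) and (361,206), with red handles. Next I measure these roughly and build the helpers.

```bash
cat > h.py <<'E'
from station import get_obs, capture, calibration, bot
import cv2, numpy as np
from scipy.spatial.transform import Rotation as R
def ray(c,px):
    u,v=px; K=c["mtx"]; E=c["extrinsics"]
    d=np.array([(u-K[0,2])/K[0,0],-(v-K[1,2])/K[1,1],-1.0])
    return -E[:3,:3].T@E[:3,3], E[:3,:3].T@d
def topl(c,px,z):
    o,d=ray(c,px); return o+d*(z-o[2])/d[2]
def proj(c,p):
    q=c["extrinsics"][:3,:3]@np.array(p)+c["extrinsics"][:3,3]; q=q*[1,-1,-1]
    q=c["mtx"]@q; return q[:2]/q[2]
RNG={"orange":((5,150,90),(14,255,255)),"red":((0,170,60),(4,255,255)),"blue":((108,150,50),(125,255,255)),
     "white":((0,0,150),(180,60,255)),"grey":((0,0,75),(180,75,150)),"yellow":((22,150,120),(32,255,255))}
def mask(im,col,b=None):
    lo,hi=b or RNG[col]; return cv2.inRange(cv2.cvtColor(im,cv2.COLOR_BGR2HSV),lo,hi)
def blobs(m,amin):
    cs,_=cv2.findContours(m,cv2.RETR_EXTERNAL,cv2.CHAIN_APPROX_NONE)
    return [c[:,0,:].astype(float) for c in cs if cv2.contourArea(c)>amin]
def rect(c,cnt,z):
    "contour -> (centre xy, long-axis angle deg, (long,short)) on plane z"
    p=np.array([topl(c,q,z)[:2] for q in cnt])
    (x,y),(w,h),a=cv2.minAreaRect((p*1000).astype(np.float32))
    if w<h: w,h,a=h,w,a+90
    return np.array([x,y])/1000,(a+90)%180-90,(w,h)
def go(pos,yaw):
    "units for a move to pos with tool down, tool x at yaw (mod 180)"
    o=get_obs(); T=o["tcp_rot"]; d=T.T@(np.array(pos)-o["position"])/0.04
    best=None
    for k in(0,180):
        t=np.radians(yaw+k); D=np.array([[np.cos(t),np.sin(t),0],[np.sin(t),-np.cos(t),0],[0,0,-1]])
        w=np.degrees(R.from_matrix(T.T@D).as_rotvec())/6
        if best is None or np.linalg.norm(w)<np.linalg.norm(best): best=w
    print("GO",np.round(pos,4),round(yaw,1),"dp",np.round(d,3),"tw",np.round(best,2))
def snap(name,f=None):
    c=calibration(name); im=capture(name)
    if f: cv2.imwrite("pics/"+f,im)
    return c,im
E
python3 - <<'E'
from h import *
c,im=snap("top")
for col,z,a in(("orange",.014,80),("blue",.012,500),("red",.05,20),("white",.018,80),("grey",.012,200)):
    for b in blobs(mask(im,col),a):
        r=rect(c,b,z); print(col,b.mean(0).round(),r[0].round(3),round(r[1],1),np.round(r[2]))
w=calibration("wrist");T=get_obs()["tcp_rot"];E=w["extrinsics"]
print(w["mtx"]); cp=-E[:3,:3].T@E[:3,3]; print("cam in tool",T.T@(cp-get_obs()["position"]),"\n",T.T@E[:3,:3].T)
E
```

```text
orange [252. 212.] [ 0.468 -0.   ] 78.9 [117.  49.]
orange [257. 180.] [ 0.577 -0.021] 82.0 [118.  50.]
orange [247. 152.] [0.676 0.01 ] 83.1 [118.  51.]
orange [499. 188.] [ 0.519 -0.838] -3.6 [874.  93.]
red [264. 237.] [ 0.385 -0.042] 88.4 [89. 20.]
red [334. 222.] [ 0.43  -0.275] 88.4 [23. 23.]
red [360. 217.] [ 0.442 -0.36 ] -78.3 [27. 26.]
white [  6. 374.] [-0.043  0.833] -6.2 [68. 37.]
white [440. 364.] [-0.049 -0.61 ] 54.3 [94. 66.]
white [ 27. 370.] [-0.026  0.764] 0.2 [104.  47.]
white [495. 355.] [-0.027 -0.794] -1.5 [182. 113.]
white [255. 352.] [ 0.006 -0.004] 88.5 [216. 205.]
white [382. 263.] [ 0.285 -0.433] 53.9 [52. 51.]
white [436. 257.] [ 0.3   -0.617] 28.9 [126.  60.]
white [100. 244.] [0.373 0.516] -63.9 [72. 65.]
white [337. 210.] [ 0.47 -0.29] 88.4 [61. 44.]
white [362. 205.] [ 0.482 -0.375] -81.2 [61. 47.]
white [398. 168.] [ 0.606 -0.504] -73.2 [87. 24.]
white [177. 183.] [0.572 0.254] 88.4 [273. 178.]
white [209. 126.] [0.769 0.138] 85.7 [96. 63.]
white [ 87. 108.] [0.84  0.555] -0.3 [126.  31.]
white [327.  93.] [ 0.873 -0.273] -1.7 [80. 79.]
white [173. 110.] [ 0.664 -0.035] -89.6 [1784. 1038.]
grey [254. 372.] [-0.055  0.004] 88.5 [130.  88.]
grey [437. 369.] [-0.065 -0.604] -89.8 [164. 106.]
grey [252. 339.] [0.048 0.016] -71.1 [163. 127.]
grey [ 15. 350.] [0.032 0.798] 0.4 [222. 114.]
grey [509. 168.] [ 0.595 -0.873] -3.6 [549.  34.]
grey [ 79. 135.] [0.713 0.599] 0.0 [435. 205.]
grey [252.   5.] [ 1.183 -0.03 ] 88.2 [1793.   58.]
[[270.28602445   0.         249.34040692]
 [  0.         270.28602445 193.92015997]
 [  0.           0.           1.        ]]
cam in tool [ 0.07300212 -0.00056581 -0.17429506] 
 [[-9.59256769e-04  9.57097166e-01  2.89765585e-01]
 [ 9.99999333e-01  1.10445449e-03 -3.37562977e-04]
 [-6.43113470e-04  2.89765068e-01 -9.57097587e-01]]
```

Run:
```python
from h import *
go([.56,.06,.25],-90)
```

```text
GO [0.56 0.06 0.25] -90 dp [12.414  7.096 -1.273] tw [ 1.000e-02 -1.000e-02  1.133e+01]
```

drive_tool(deltas=[{"twist": [0,0,0],"delta_pos": [0,0,-1.27],"hand": 1},{"twist": [0.01,-0.01,11.33],"delta_pos": [12.41,7.1,-1.27],"hand": 1},{"twist": [0.01,-0.01,11.33],"delta_pos": [12.41,7.1,-1.27],"hand": 1},{"twist": [0.01,-0.01,11.33],"delta_pos": [12.41,7.1,-1.27],"hand": 1},{"twist": [0.01,-0.01,11.33],"delta_pos": [12.41,7.1,-1.27],"hand": 1},{"twist": [0.01,-0.01,11.33],"delta_pos": [12.41,7.1,-1.27],"hand": 1},{"twist": [0.01,-0.01,11.33],"delta_pos": [12.41,7.1,-1.27],"hand": 1},{"twist": [0.01,-0.01,11.33],"delta_pos": [12.41,7.1,-1.27],"hand": 1},{"twist": [0.01,-0.01,11.33],"delta_pos": [12.41,7.1,-1.27],"hand": 1},{"twist": [0.01,-0.01,11.33],"delta_pos": [12.41,7.1,-1.27],"hand": 1},{"twist": [0.01,-0.01,11.33],"delta_pos": [12.41,7.1,-1.27],"hand": 1},{"twist": [0.01,-0.01,11.33],"delta_pos": [12.41,7.1,-1.27],"hand": 1}])

```text
clock: 1.65
position: [0.5599, 0.0598, 0.2494]
tcp_rot: [[-0.002, -1.0, -0.001], [-1.0, 0.002, 0.001], [-0.001, 0.001, -1.0]]
force: [-0.4, 0.3, 0.3]
gripper_width: 0.0856
grip_force: 0.0
```

drive_tool(deltas=[{"twist": [0,0,0],"delta_pos": [0,0,0],"hand": 1},{"twist": [0,0,0],"delta_pos": [0,0,0],"hand": 1},{"twist": [0,0,0],"delta_pos": [0,0,0],"hand": 1}])

```text
clock: 2.02
position: [0.5596, 0.0611, 0.2504]
tcp_rot: [[0.001, -1.0, 0.001], [-1.0, -0.001, 0.002], [-0.002, -0.001, -1.0]]
force: [0.1, 0.6, -0.1]
gripper_width: 0.0855
grip_force: 0.0
```

Run:
```python
from h import *
o=get_obs();print(o["position"],o["tcp_rot"][:,0])
c,im=snap("wrist","w1.png")
for col,z,a in(("orange",.014,400),("white",.018,2000),("grey",.012,1000)):
    for b in blobs(mask(im,col),a):
        r=rect(c,b,z); print(col,b.mean(0).round(),r[0].round(4),round(r[1],1),np.round(r[2]))
```

```text
[0.55960073 0.0610514  0.25038586] [ 9.72062582e-04 -9.99998217e-01 -1.61902040e-03]
white [237. 265.] [0.5724 0.249 ] 88.6 [266. 182.]
grey [ 13. 228.] [0.9564 0.1834] 90.0 [304.  43.]
```

View pics/w1.png

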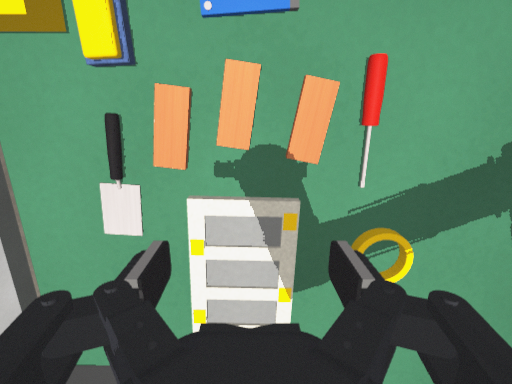

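Wrist view: plates at about (172,127), (239,105) and (313,119). The panel's near pockets are at (242,232) and (242,273), and the third is partly hidden by the gripper. I'll loosen the colour masks and remeasure.

```bash
sed -i 's/"orange":((5,150,90),(14,255,255))/"orange":((4,110,90),(16,255,255))/' h.py
python3 - <<'E'
from h import *
im=cv2.imread("pics/w1.png"); hs=cv2.cvtColor(im,cv2.COLOR_BGR2HSV)
for p in((172,127),(239,105),(242,232),(270,232),(242,262),(195,230),(260,7),(375,80)):print(p,hs[p[1],p[0]])
c=calibration("wrist")
for col,z,a in(("orange",.014,400),):
    for b in blobs(mask(im,col),a):
        r=rect(c,b,z); print(col,b.mean(0).round(),r[0].round(4),round(r[1],1),np.round(r[2],1)); go([*r[0],.06],r[1])
m=mask(im,0,((0,0,60),(180,90,150)))
for b in blobs(m,800):
    r=rect(c,b,.012); print("grey",b.mean(0).round(),r[0].round(4),round(r[1],1),np.round(r[2],1))
E
```

```text
(172, 127) [ 13 147 243]
(239, 105) [ 13 147 245]
(242, 232) [ 30   4 185]
(270, 232) [150   2 111]
(242, 262) [ 30   5 188]
(195, 230) [ 20   3 247]
(260, 7) [107 184 234]
(375, 80) [  2 206 243]
orange [171. 126.] [0.6748 0.0105] 83.2 [119.7  51.9]
GO [0.6748 0.0105 0.06  ] 83.2 dp [ 1.269 -2.875  4.759] tw [-0.01  0.02  1.13]
orange [312. 119.] [4.682e-01 4.000e-04] 78.9 [119.7  51.2]
GO [4.682e-01 4.000e-04 6.000e-02] 78.9 dp [1.517 2.291 4.755] tw [-0.    0.02  1.86]
orange [238. 104.] [ 0.5763 -0.0204] 81.8 [119.8  49.8]
GO [ 0.5763 -0.0204  0.06  ] 81.8 dp [ 2.04  -0.412  4.756] tw [-0.01  0.02  1.38]
grey [ 95. 373.] [0.8765 0.4753] -0.0 [107.6  74.8]
grey [ 13. 239.] [0.9496 0.2205] 75.0 [373.8  69.6]
```

drive_tool(deltas=[{"twist": [0,0,1.86],"delta_pos": [1.52,2.29,3.5],"hand": 1},{"twist": [0,0,1.86],"delta_pos": [1.52,2.29,4.75],"hand": 1},{"twist": [0,0,1.86],"delta_pos": [1.52,2.29,4.75],"hand": 1},{"twist": [0,0,1.86],"delta_pos": [1.52,2.29,4.75],"hand": 1},{"twist": [0,0,1.86],"delta_pos": [1.52,2.29,4.75],"hand": 1},{"twist": [0,0,1.86],"delta_pos": [1.52,2.29,4.75],"hand": 1},{"twist": [0,0,1.86],"delta_pos": [1.52,2.29,5.3],"hand": 1},{"twist": [0,0,1.86],"delta_pos": [1.52,2.29,5.8],"hand": 1},{"twist": [0,0,1.86],"delta_pos": [1.52,2.29,6.13],"hand": 1},{"twist": [0,0,1.86],"delta_pos": [1.52,2.29,6.13],"hand": 1}], grip_force=40)

```text
clock: 3.32
position: [0.4689, 0.0001, 0.0049]
tcp_rot: [[-0.194, -0.981, 0.0], [-0.981, 0.194, 0.001], [-0.001, -0.0, -1.0]]
force: [0.4, 0.1, 0.2]
gripper_width: 0.0854
grip_force: 0.0
```

drive_tool(deltas=[{"twist": [0,0,0],"delta_pos": [0,0,0],"hand": 0.3},{"twist": [0,0,0],"delta_pos": [0,0,0],"hand": 0.3},{"twist": [0,0,0],"delta_pos": [0,0,0],"hand": 0.3},{"twist": [0,0,0],"delta_pos": [0,0,0],"hand": 0.3},{"twist": [0,0,0],"delta_pos": [0,0,0],"hand": 0.3},{"twist": [0,0,0],"delta_pos": [0,0,0],"hand": 0.3}])

```text
clock: 4.08
position: [0.4684, -0.0002, 0.0048]
tcp_rot: [[-0.194, -0.981, 0.0], [-0.981, 0.194, 0.001], [-0.001, 0.0, -1.0]]
force: [-1.1, 0.5, 0.1]
gripper_width: 0.0259
grip_force: 0.0
```

drive_tool(deltas=[{"twist": [0,0,0],"delta_pos": [0,0,-1.5],"hand": 0.3},{"twist": [0,0,0],"delta_pos": [0,0,-3],"hand": 1},{"twist": [0,0,0],"delta_pos": [0,0,-4],"hand": 1},{"twist": [0,0,0],"delta_pos": [0,0,-4],"hand": 1},{"twist": [0,0,0],"delta_pos": [0,0,-4],"hand": 1}])

```text
clock: 4.7
position: [0.4678, -0.0004, 0.1641]
tcp_rot: [[-0.194, -0.981, -0.001], [-0.981, 0.194, 0.002], [-0.001, 0.001, -1.0]]
force: [-0.6, 0.5, 0.0]
gripper_width: 0.0858
grip_force: 0.0
```

Run:
```python
from h import *
c,im=snap("wrist","w2.png"); print(get_obs()["position"])
for b in blobs(mask(im,"orange"),400):
        r=rect(c,b,.014); print(b.mean(0).round(),r[0].round(4),round(r[1],1),np.round(r[2],1))
```

```text
[ 0.46745802 -0.00049372  0.16353322]
[ 92. 209.] [0.6722 0.0102] 83.1 [120.6  56.3]
[252. 173.] [0.4674 0.0022] 78.6 [115.7  49.6]
[159. 172.] [ 0.5745 -0.0205] 82.0 [119.6  52.6]
```

View pics/w2.png

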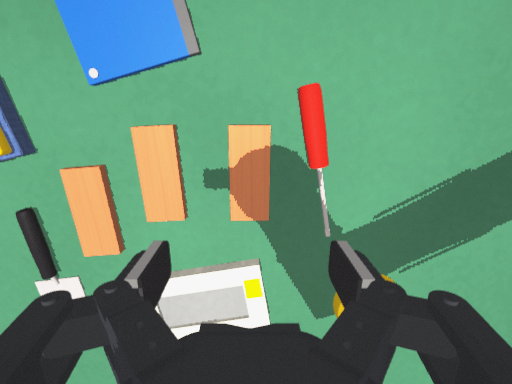

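The plate hasn't moved (252,173): the fingers closed above it, so the tips sit farther back than I assumed. I'll go deeper with the hand part-closed.

drive_tool(deltas=[{"twist": [0,0,0],"delta_pos": [0,0,1.5],"hand": 0.75},{"twist": [0,0,0],"delta_pos": [0,0,2.8],"hand": 0.75},{"twist": [0,0,0],"delta_pos": [0,0,3.5],"hand": 0.75},{"twist": [0,0,0],"delta_pos": [0,0,3.9],"hand": 0.75},{"twist": [0,0,0],"delta_pos": [0,0,4.1],"hand": 0.75},{"twist": [0,0,0],"delta_pos": [0,0,4.18],"hand": 0.75},{"twist": [0,0,0],"delta_pos": [0,0,4.18],"hand": 0.75}])

```text
clock: 5.62
position: [0.4686, -0.0002, -0.0022]
tcp_rot: [[-0.194, -0.981, 0.001], [-0.981, 0.194, 0.001], [-0.001, -0.0, -1.0]]
force: [-0.3, 0.2, -0.1]
gripper_width: 0.0642
grip_force: 0.0
```

drive_tool(deltas=[{"twist": [0,0,0],"delta_pos": [0,0,0],"hand": 0.5},{"twist": [0,0,0],"delta_pos": [0,0,0],"hand": 0.5},{"twist": [0,0,0],"delta_pos": [0,0,0],"hand": 0.5},{"twist": [0,0,0],"delta_pos": [0,0,0],"hand": 0.5},{"twist": [0,0,0],"delta_pos": [0,0,0],"hand": 0.5}])

```text
clock: 6.25
position: [0.4684, -0.0002, -0.0024]
tcp_rot: [[-0.194, -0.981, 0.0], [-0.981, 0.194, 0.001], [-0.001, -0.0, -1.0]]
force: [-0.0, 0.6, -0.3]
gripper_width: 0.043
grip_force: 0.0
```

Run:
```python
from h import *
c,im=snap("wrist"); s,sm=snap("side")
p=proj(s,[.468,0,.02]); print(p)
u,v=p.astype(int); crop=cv2.resize(sm[v-60:v+30,u-60:u+60],None,fx=4,fy=4,interpolation=cv2.INTER_CUBIC)
out=np.zeros((384,800,3),np.uint8); out[:360,:480]=crop; out[:,480:]=im[:,96:416]; cv2.imwrite("pics/c3.png",out)
```

```text
[233.44418855 210.00362396]
```

View pics/c3.png

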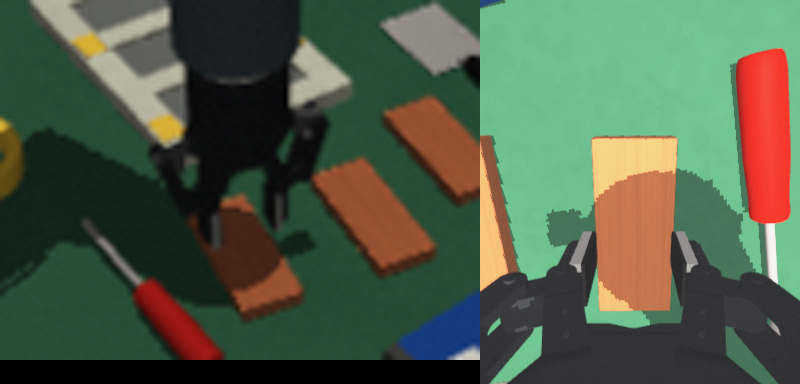

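The fingers hang above the plate edges, not beside them (left tip at crop (216,247)). I'll work out the tip height from the side view.

Run:
```python
from h import *
s=calibration("side")
for p in([.4473,.004],[.4895,-.0044]):
  for z in(0,.01,.02,.03): print(p,z,((proj(s,[*p,z])-[173,150])*4).round())
print(bot.pinch_z,[a for a in dir(bot) if a[0]!='_'])
```

```text
[0.4473, 0.004] 0 [218. 266.]
[0.4473, 0.004] 0.01 [217. 257.]
[0.4473, 0.004] 0.02 [217. 248.]
[0.4473, 0.004] 0.03 [216. 238.]
[0.4895, -0.0044] 0 [268. 251.]
[0.4895, -0.0044] 0.01 [268. 241.]
[0.4895, -0.0044] 0.02 [268. 232.]
[0.4895, -0.0044] 0.03 [268. 223.]
0.0187 ['MotionError', 'finish_job', 'pinch_z']
```

Both tips sit about 20 mm above the reported TCP, so I need about 13 mm more depth. I'll open, go down in steps while watching force, and close.

drive_tool(deltas=[{"twist": [0,0,0],"delta_pos": [0,0,-0.1],"hand": 0.75},{"twist": [0,0,0],"delta_pos": [0,0,-0.1],"hand": 0.75},{"twist": [0,0,0],"delta_pos": [0,0,-0.1],"hand": 0.75},{"twist": [0,0,0],"delta_pos": [0,0,0.1],"hand": 0.75},{"twist": [0,0,0],"delta_pos": [0,0,0.2],"hand": 0.75},{"twist": [0,0,0],"delta_pos": [0,0,0.25],"hand": 0.75},{"twist": [0,0,0],"delta_pos": [0,0,0.25],"hand": 0.75}])

```text
clock: 7.22
position: [0.4682, -0.0003, -0.0127]
tcp_rot: [[-0.194, -0.981, -0.0], [-0.981, 0.194, 0.001], [-0.001, 0.0, -1.0]]
force: [-0.2, -0.4, -0.0]
gripper_width: 0.0645
grip_force: 0.0
```

drive_tool(deltas=[{"twist": [0,0,0],"delta_pos": [0,0,0],"hand": 0.5},{"twist": [0,0,0],"delta_pos": [0,0,0],"hand": 0.5},{"twist": [0,0,0],"delta_pos": [0,0,0],"hand": 0.5},{"twist": [0,0,0],"delta_pos": [0,0,0],"hand": 0.5},{"twist": [0,0,0],"delta_pos": [0,0,0],"hand": 0.5}])

```text
clock: 7.85
position: [0.4684, -0.0002, -0.0124]
tcp_rot: [[-0.194, -0.981, 0.0], [-0.981, 0.194, 0.001], [-0.001, -0.0, -1.0]]
force: [0.1, 0.7, -0.2]
gripper_width: 0.0426
grip_force: 0.0
```

drive_tool(deltas=[{"twist": [0,0,0],"delta_pos": [0,0,0.05],"hand": 0.5},{"twist": [0,0,0],"delta_pos": [0,0,0.1],"hand": 0.5},{"twist": [0,0,0],"delta_pos": [0,0,0.1],"hand": 0.5}])

```text
clock: 8.22
position: [0.4681, -0.0002, -0.0167]
tcp_rot: [[-0.194, -0.981, -0.0], [-0.981, 0.194, 0.001], [-0.001, 0.001, -1.0]]
force: [0.2, 0.2, 0.8]
gripper_width: 0.0428
grip_force: 0.0
```

Run:
```python
from h import *
s,sm=snap("side")
crop=cv2.resize(sm[170:240,190:280],None,fx=6,fy=6,interpolation=cv2.INTER_CUBIC);cv2.imwrite("pics/c4.png",cv2.convertScaleAbs(crop,alpha=1.8))
o=get_obs();p=o["position"];y=o["tcp_rot"][:,1];print(p,o["force"])
for k in(1,-1):
  for z in(0,.01,.02,.03): 
    q=p+k*.0215*y; q[2]=z; print(k,z,((proj(s,q)-[190,170])*6).round())
```

```text
[ 4.68242529e-01 -2.26580487e-04 -1.65627385e-02] [-1.563381   -0.57038657 -0.70141583]
1 0 [224. 279.]
1 0.01 [223. 266.]
1 0.02 [223. 252.]
1 0.03 [222. 238.]
-1 0 [300. 256.]
-1 0.01 [300. 242.]
-1 0.02 [300. 228.]
-1 0.03 [299. 214.]
```

View pics/c4.png

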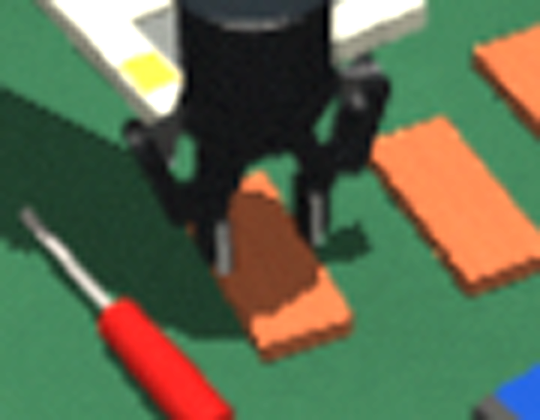

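The left tip is at (224,273) and the right at (315,243). Both are still just above the plate, with no contact, so I'll keep stepping down.

drive_tool(deltas=[{"twist": [0,0,0],"delta_pos": [0,0,0.05],"hand": 0.5},{"twist": [0,0,0],"delta_pos": [0,0,0.1],"hand": 0.5},{"twist": [0,0,0],"delta_pos": [0,0,0.1],"hand": 0.5}])

```text
clock: 8.65
position: [0.4685, -0.0002, -0.0198]
tcp_rot: [[-0.194, -0.981, 0.001], [-0.981, 0.194, 0.001], [-0.001, -0.0, -1.0]]
force: [-2.2, 1.6, 6.0]
gripper_width: 0.0431
grip_force: 3.5
```

drive_tool(deltas=[{"twist": [0,0,0],"delta_pos": [0,0,0.04],"hand": 0.5},{"twist": [0,0,0],"delta_pos": [0,0,0.08],"hand": 0.5},{"twist": [0,0,0],"delta_pos": [0,0,0.08],"hand": 0.5}])

```text
clock: 9.02
position: [0.4687, -0.0002, -0.0201]
tcp_rot: [[-0.193, -0.981, 0.002], [-0.981, 0.193, 0.001], [-0.001, -0.002, -1.0]]
force: [-14.7, 3.2, 37.5]
gripper_width: 0.0428
grip_force: 18.7
```

Contact at a reported TCP of about −0.0195, so the tips are about 33 mm behind the TCP at this opening. Now I'll raise, open, go to tip height of about 6 mm and close.

drive_tool(deltas=[{"twist": [0,0,0],"delta_pos": [0,0,-0.4],"hand": 0.5},{"twist": [0,0,0],"delta_pos": [0,0,-0.4],"hand": 0.75},{"twist": [0,0,0],"delta_pos": [0,0,-0.4],"hand": 0.75},{"twist": [0,0,0],"delta_pos": [0,0,-0.4],"hand": 0.75},{"twist": [0,0,0],"delta_pos": [0,0,-0.1],"hand": 0.75},{"twist": [0,0,0],"delta_pos": [0,0,0.07],"hand": 0.75},{"twist": [0,0,0],"delta_pos": [0,0,0.13],"hand": 0.75},{"twist": [0,0,0],"delta_pos": [0,0,0.13],"hand": 0.75}])

```text
clock: 10.02
position: [0.4682, -0.0002, -0.0291]
tcp_rot: [[-0.194, -0.981, -0.0], [-0.981, 0.194, 0.001], [-0.001, 0.0, -1.0]]
force: [-0.5, 0.5, -0.4]
gripper_width: 0.0638
grip_force: 0.0
```

drive_tool(deltas=[{"twist": [0,0,0],"delta_pos": [0,0,0],"hand": 0.4},{"twist": [0,0,0],"delta_pos": [0,0,0],"hand": 0.4},{"twist": [0,0,0],"delta_pos": [0,0,0],"hand": 0.4},{"twist": [0,0,0],"delta_pos": [0,0,0],"hand": 0.4},{"twist": [0,0,0],"delta_pos": [0,0,0],"hand": 0.4}])

```text
clock: 10.65
position: [0.4688, -0.0001, -0.0284]
tcp_rot: [[-0.194, -0.981, 0.001], [-0.981, 0.194, 0.002], [-0.002, -0.001, -1.0]]
force: [-0.1, 0.1, 5.8]
gripper_width: 0.0486
grip_force: 42.3
```

Gripped at 48.6 mm. While it's held, I'll get the panel pose from the saved w1 view by fitting edge lines, and check it against the top view.

```bash
cat >> h.py <<'E'
TC=np.array([0.0730,-0.00057,-0.1743]); TR=np.array([[-9.6e-4,.957097,.289766],[1,1.1e-3,-3.4e-4],[-6.4e-4,.289765,-.957098]])
def wcal(pos,T):
    Rwc=T@TR; C=np.array(pos)+T@TC; E=np.eye(4); E[:3,:3]=Rwc.T; E[:3,3]=-Rwc.T@C
    return {"mtx":calibration("wrist")["mtx"],"extrinsics":E}
E
python3 - <<'E'
from h import *
T=np.array([[.00097,-1,.001],[-1,-.00097,.0016],[-.0016,-.001,-1]])
c=wcal([.5596,.06105,.2504],T); im=cv2.imread("pics/w1.png")
r=[rect(c,b,.014)[0].round(4) for b in blobs(mask(im,"orange"),400)]; print("check plates",r)
hs=cv2.cvtColor(im,cv2.COLOR_BGR2HSV); S=hs[...,1].astype(int)
lo=(S<100).astype(np.uint8)   # panel incl. shadow vs green
def line(pts):
    P=np.array([topl(c,p,.018)[:2] for p in pts]); vx,vy,x,y=cv2.fitLine((P*1000).astype(np.float32),cv2.DIST_HUBER,0,.01,.01).ravel()
    return np.degrees(np.arctan2(vy,vx)),x,y,np.std((P*1000-[x,y])@[-vy,vx])
L=[(150+np.argmax(lo[r,150:240])-.5,r) for r in range(205,238)]
Rr=[(340-np.argmax(lo[r,340:260:-1])+.5,r) for r in range(205,300)]
N=[(u,170+np.argmax(lo[170:230,u])-.5) for u in list(range(195,220))+list(range(285,296))]
for n,p in(("xhi",L),("xlo",Rr),("ylo",N)): print(n,line(p),p[::12])
E
```

```text
check plates [array([0.6759, 0.011 ]), array([0.4693, 0.0009]), array([ 0.5774, -0.0199])]
xhi (np.float32(88.38698), np.float32(662.6529), np.float32(153.17773), np.float64(0.43081859057338906)) [(np.float64(185.5), 205), (np.float64(186.5), 217), (np.float64(186.5), 229)]
xlo (np.float32(-84.38869), np.float32(404.34195), np.float32(239.21324), np.float64(17.091365044397516)) [(np.float64(303.5), 205), (np.float64(314.5), 217), (np.float64(340.5), 229), (np.float64(340.5), 241), (np.float64(340.5), 253), (np.float64(340.5), 265), (np.float64(340.5), 277), (np.float64(340.5), 289)]
ylo (np.float32(15.353264), np.float32(583.1017), np.float32(97.93403), np.float64(10.249385952400692)) [(195, np.float64(194.5)), (207, np.float64(194.5)), (219, np.float64(171.5))]
```

drive_tool(deltas=[{"twist": [0,0,0],"delta_pos": [0,0,-0.5],"hand": 0.4},{"twist": [0,0,0],"delta_pos": [0,0,-1.2],"hand": 0.4},{"twist": [0,0,0],"delta_pos": [0,0,-2],"hand": 0.4},{"twist": [0,0,0],"delta_pos": [0,0,-2],"hand": 0.4},{"twist": [0,0,0],"delta_pos": [0,0,-2],"hand": 0.4}])

```text
clock: 11.28
position: [0.4672, -0.0003, 0.05]
tcp_rot: [[-0.195, -0.981, -0.002], [-0.981, 0.195, 0.001], [-0.001, 0.002, -1.0]]
force: [0.1, -0.2, -3.0]
gripper_width: 0.0486
grip_force: 42.3
```

Panel yaw is about −1.6°, which agrees with the top view. To pin down its centre I'll look with the plate held, from a pose that puts the whole panel in the upper half of the image.

Run:
```python
from h import *
go([.447,.254,.35],-1.6)
```

```text
GO [0.447 0.254 0.35 ] -1.6 dp [-6.146  1.749 -7.49 ] tw [ 2.00e-02 -1.00e-02  1.34e+01]
```

drive_tool(deltas=[{"twist": [0,0,-1.6],"delta_pos": [-0.6,0.2,-2],"hand": 0.4},{"twist": [0,0,-16.58],"delta_pos": [-6.15,1.75,-7.5],"hand": 0.4},{"twist": [0,0,-16.58],"delta_pos": [-6.15,1.75,-7.5],"hand": 0.4},{"twist": [0,0,-16.58],"delta_pos": [-6.15,1.75,-7.5],"hand": 0.4},{"twist": [0,0,-16.58],"delta_pos": [-6.15,1.75,-7.5],"hand": 0.4},{"twist": [0,0,-16.58],"delta_pos": [-6.15,1.75,-7.5],"hand": 0.4},{"twist": [0,0,-16.58],"delta_pos": [-6.15,1.75,-7.5],"hand": 0.4},{"twist": [0,0,-16.58],"delta_pos": [-6.15,1.75,-7.5],"hand": 0.4},{"twist": [0,0,-16.58],"delta_pos": [-6.15,1.75,-7.5],"hand": 0.4},{"twist": [0,0,-16.58],"delta_pos": [-6.15,1.75,-7.5],"hand": 0.4},{"twist": [0,0,-16.58],"delta_pos": [-6.15,1.75,-7.5],"hand": 0.4},{"twist": [0,0,-16.58],"delta_pos": [-6.15,1.75,-7.5],"hand": 0.4}])

```text
clock: 12.78
position: [0.4472, 0.2543, 0.3505]
tcp_rot: [[1.0, -0.031, -0.001], [-0.031, -1.0, 0.0], [-0.001, -0.0, -1.0]]
force: [-0.5, -0.1, -2.0]
gripper_width: 0.0488
grip_force: 43.0
```

drive_tool(deltas=[{"twist": [0,0,0],"delta_pos": [0,0,0],"hand": 0.4},{"twist": [0,0,0],"delta_pos": [0,0,0],"hand": 0.4}])

```text
clock: 13.02
position: [0.4473, 0.2542, 0.3514]
tcp_rot: [[1.0, -0.03, 0.0], [-0.03, -1.0, 0.001], [0.0, -0.001, -1.0]]
force: [0.3, -0.6, -1.8]
gripper_width: 0.0483
grip_force: 43.0
```

Run:
```python
from h import *
c,im=snap("wrist","w5.png"); o=get_obs(); print(o["position"],np.degrees(np.arctan2(*o["tcp_rot"][[1,0],0])),o["gripper_width"])
```

```text
[0.44730567 0.25424614 0.35148688] -1.7228305162024353 0.04842147232213233
```

View pics/w5.png

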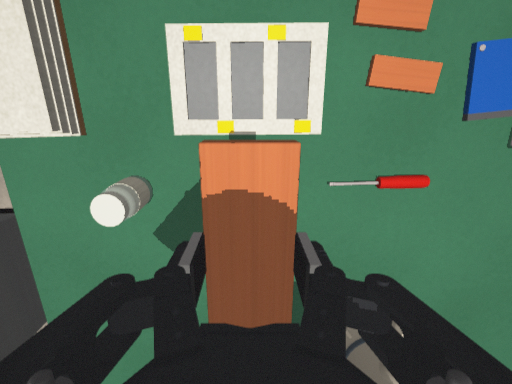

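The whole panel is clear at (167–327, 22–135), with pockets at columns 200, 247 and 293. The held plate is square in the gripper.

```bash
cat >> h.py <<'E'
def panel(c,im,rmax=136):
    m=cv2.bitwise_or(mask(im,0,((0,0,60),(180,70,255))),mask(im,"yellow")); m[rmax:]=0
    b=max(blobs(m,1500),key=len); return rect(c,b,.018)
E
python3 - <<'E'
from h import *
c=calibration("wrist"); im=cv2.imread("pics/w5.png")
print(panel(c,im))
m=mask(im,0,((0,0,60),(180,70,160))); m[138:]=0
for b in blobs(m,800):
    print(b.mean(0).round(),rect(c,b,.018),rect(c,b,.012))
C,im=snap("top"); print("top",panel(C,im,400))
E
```

```text
(array([0.57142719, 0.25620013]), 88.59077453613281, (272.0947570800781, 182.1502685546875))
[246.  81.] (array([0.57184082, 0.25622034]), -2.3007125854492188, (123.22590637207031, 54.411720275878906)) (array([0.57244733, 0.25626401]), -2.3007125854492188, (124.68185424804688, 55.05458450317383))
[291.  79.] (array([0.56925507, 0.17572438]), -1.4132461547851562, (126.17283630371094, 54.65080261230469)) (array([0.56983118, 0.17481699]), -1.413238525390625, (127.66353607177734, 55.296504974365234))
[200.  80.] (array([0.57509351, 0.33667273]), -1.7410430908203125, (124.32331848144531, 53.772918701171875)) (array([0.57573828, 0.33766699]), -1.74102783203125, (125.7922592163086, 54.40823745727539))
[60. 66.] (array([0.59881152, 0.57490918]), -0.05574798583984375, (210.27671813964844, 12.431879043579102)) (array([0.59973657, 0.5787182 ]), -0.0557403564453125, (212.76119995117188, 12.57874870300293))
[51. 66.] (array([0.60015863, 0.59100757]), -0.07480621337890625, (208.59251403808594, 13.493265151977539)) (array([0.60109973, 0.59500677]), -0.0747833251953125, (211.05706787109375, 13.652630805969238))
[41. 65.] (array([0.60255511, 0.60839825]), -0.076507568359375, (204.91387939453125, 14.651127815246582)) (array([0.60352448, 0.61260297]), -0.0764923095703125, (207.33499145507812, 14.824271202087402))
top (array([ 0.55390845, -0.0112489 ]), 88.2430648803711, (1785.203857421875, 1309.5714111328125))
```

Run:
```python
from h import *
go([.5744,.3363,.02],-1.6)
```

```text
GO [0.5744 0.3363 0.02  ] -1.6 dp [ 3.112 -2.134  8.292] tw [-0.01 -0.   -0.02]
```

drive_tool(deltas=[{"twist": [0,0,0],"delta_pos": [3.11,-2.13,4],"hand": 0.4},{"twist": [0,0,0],"delta_pos": [3.11,-2.13,6],"hand": 0.4},{"twist": [0,0,0],"delta_pos": [3.11,-2.13,8.29],"hand": 0.4},{"twist": [0,0,0],"delta_pos": [3.11,-2.13,8.29],"hand": 0.4},{"twist": [0,0,0],"delta_pos": [3.11,-2.13,8.29],"hand": 0.4},{"twist": [0,0,0],"delta_pos": [3.11,-2.13,8.29],"hand": 0.4},{"twist": [0,0,0],"delta_pos": [3.11,-2.13,8.29],"hand": 0.4},{"twist": [0,0,0],"delta_pos": [3.11,-2.13,8.29],"hand": 0.4},{"twist": [0,0,0],"delta_pos": [3.11,-2.13,8.29],"hand": 0.4}])

```text
clock: 14.25
position: [0.5756, 0.3372, 0.0234]
tcp_rot: [[1.0, -0.029, 0.005], [-0.029, -1.0, 0.005], [0.004, -0.005, -1.0]]
force: [0.5, 0.2, -1.4]
gripper_width: 0.0487
grip_force: 43.0
```

Run:
```python
from h import *
go([.5744,.3363,-.015],-1.6); print(get_obs()["gripper_width"])
```

```text
GO [ 0.5744  0.3363 -0.015 ] -1.6 dp [-0.034  0.027  0.959] tw [-0.04 -0.04 -0.01]
0.04874034760911129
```

drive_tool(deltas=[{"twist": [0,0,0],"delta_pos": [0,0,0],"hand": 0.4},{"twist": [0,0,0],"delta_pos": [0,0,0.25],"hand": 0.4},{"twist": [0,0,0],"delta_pos": [0,0,0.5],"hand": 0.4},{"twist": [0,0,0],"delta_pos": [0,0,0.7],"hand": 0.4},{"twist": [0,0,0],"delta_pos": [0,0,0.8],"hand": 0.4},{"twist": [0,0,0],"delta_pos": [0,0,0.87],"hand": 0.4},{"twist": [0,0,0],"delta_pos": [0,0,0.87],"hand": 0.4},{"twist": [0,0,0],"delta_pos": [0,0,0.87],"hand": 0.4}])

```text
clock: 15.25
position: [0.5745, 0.3363, -0.0144]
tcp_rot: [[1.0, -0.03, 0.001], [-0.03, -1.0, 0.002], [0.001, -0.002, -1.0]]
force: [0.4, -0.0, -2.1]
gripper_width: 0.0483
grip_force: 47.1
```

No contact force with the plate bottom below the rim, so it's inside the pocket. Releasing and lifting.

drive_tool(deltas=[{"twist": [0,0,0],"delta_pos": [0,0,0.03],"hand": 0.75},{"twist": [0,0,0],"delta_pos": [0,0,0.03],"hand": 0.75},{"twist": [0,0,0],"delta_pos": [0,0,0.03],"hand": 0.75},{"twist": [0,0,0],"delta_pos": [0,0,0.03],"hand": 0.75},{"twist": [0,0,0],"delta_pos": [0,0,-0.5],"hand": 0.75},{"twist": [0,0,0],"delta_pos": [0,0,-1.5],"hand": 0.75},{"twist": [0,0,0],"delta_pos": [0,0,-3],"hand": 0.75},{"twist": [0,0,0],"delta_pos": [0,0,-4.5],"hand": 0.75},{"twist": [0,0,0],"delta_pos": [0,0,-5],"hand": 0.75},{"twist": [0,0,0],"delta_pos": [0,0,-5],"hand": 0.75}])

```text
clock: 16.5
position: [0.5751, 0.3365, 0.1876]
tcp_rot: [[1.0, -0.03, 0.004], [-0.03, -1.0, 0.004], [0.004, -0.004, -1.0]]
force: [-0.1, 0.1, -1.2]
gripper_width: 0.0639
grip_force: 0.0
```

Run:
```python
from h import *
c,im=snap("wrist"); cv2.imwrite("pics/w6.png",im)
C,tm=snap("top")
for n,cc,i,a in(("w",c,im,400),("t",C,tm,80)):
    for b in blobs(mask(i,"orange"),a):
        for z in(.014,.026):
            r=rect(cc,b,z); print(n,z,b.mean(0).round(),r[0].round(4),round(r[1],1),np.round(r[2],1))
go([.6748,.0105,.12],83.2-180)
```

```text
w 0.014 [491. 158.] [0.582  0.0196] 82.2 [58.7 50.1]
w 0.026 [491. 158.] [0.5842 0.0305] 82.2 [56.7 48.3]
w 0.014 [250. 171.] [0.5713 0.3371] -1.7 [121.9  51.2]
w 0.026 [250. 171.] [0.574 0.337] -1.7 [117.7  49.4]
w 0.014 [491.  78.] [0.6796 0.0447] 83.4 [60.  50.5]
w 0.026 [491.  78.] [0.6785 0.0547] 83.4 [57.9 48.7]
t 0.014 [407. 205.] [ 0.4791 -0.5299] 15.8 [230.7  15.1]
t 0.026 [407. 205.] [ 0.4789 -0.5258] 15.8 [228.8  15. ]
t 0.014 [257. 180.] [ 0.5767 -0.0213] 82.0 [120.7  50.3]
t 0.026 [257. 180.] [ 0.5757 -0.0214] 82.0 [119.7  49.9]
t 0.014 [152. 183.] [0.5746 0.3374] -0.8 [117.2  48. ]
t 0.026 [152. 183.] [0.5736 0.3343] -0.8 [116.3  47.6]
t 0.014 [247. 152.] [0.6758 0.0098] 83.1 [120.6  51.3]
t 0.026 [247. 152.] [0.674  0.0094] 83.1 [119.6  50.9]
t 0.014 [68. 98.] [0.8813 0.6228] -0.1 [42.8 31.3]
t 0.026 [68. 98.] [0.8778 0.6174] -0.1 [42.5 31. ]
t 0.014 [491. 192.] [ 0.5114 -0.8066] -3.6 [892.6 154.2]
t 0.026 [491. 192.] [ 0.5109 -0.8002] -3.6 [885.3 153. ]
GO [0.6748 0.0105 0.12  ] -96.8 dp [2.772 8.053 1.59 ] tw [-2.000e-02  1.000e-02 -1.415e+01]
```

drive_tool(deltas=[{"twist": [0,0,1.7],"delta_pos": [0.3,1.3,0],"hand": 0.75},{"twist": [0,0,15.87],"delta_pos": [2.77,8.05,0.5],"hand": 0.75},{"twist": [0,0,15.87],"delta_pos": [2.77,8.05,1.6],"hand": 0.75},{"twist": [0,0,15.87],"delta_pos": [2.77,8.05,1.6],"hand": 0.75},{"twist": [0,0,15.87],"delta_pos": [2.77,8.05,1.6],"hand": 0.75},{"twist": [0,0,15.87],"delta_pos": [2.77,8.05,1.6],"hand": 0.75},{"twist": [0,0,15.87],"delta_pos": [2.77,8.05,1.6],"hand": 0.75},{"twist": [0,0,15.87],"delta_pos": [2.77,8.05,1.6],"hand": 0.75},{"twist": [0,0,15.87],"delta_pos": [2.77,8.05,1.6],"hand": 0.75},{"twist": [0,0,15.87],"delta_pos": [2.77,8.05,1.6],"hand": 0.75},{"twist": [0,0,15.87],"delta_pos": [2.77,8.05,1.6],"hand": 0.75},{"twist": [0,0,15.87],"delta_pos": [2.77,8.05,1.6],"hand": 0.75}])

```text
clock: 18.1
position: [0.6752, 0.0109, 0.1204]
tcp_rot: [[-0.119, -0.993, -0.0], [-0.993, 0.119, 0.001], [-0.001, 0.001, -1.0]]
force: [-1.1, 0.4, 0.1]
gripper_width: 0.0643
grip_force: 0.0
```

drive_tool(deltas=[{"twist": [0,0,0],"delta_pos": [0,0,0],"hand": 0.75},{"twist": [0,0,0],"delta_pos": [0,0,0],"hand": 0.75},{"twist": [0,0,0],"delta_pos": [0,0,0],"hand": 0.75}])

```text
clock: 18.48
position: [0.6754, 0.0108, 0.1209]
tcp_rot: [[-0.12, -0.993, 0.0], [-0.993, 0.12, 0.001], [-0.001, -0.0, -1.0]]
force: [0.1, 0.1, 0.1]
gripper_width: 0.0642
grip_force: 0.0
```

Run:
```python
from h import *
c,im=snap("wrist"); b=min(blobs(mask(im,"orange"),1500),key=lambda b:abs(b.mean(0)[0]-249)); r=rect(c,b,.014); print(b.mean(0),r)
go([*r[0],-.0285],r[1]); print(get_obs()["position"])
```

```text
[247.82178218 178.67326733] (array([0.67666284, 0.01066874]), 83.18450164794922, (119.36714172363281, 50.171661376953125))
GO [ 0.6767  0.0107 -0.0285] 83.2 dp [ 0.005 -0.03   3.735] tw [-0.    0.01 -0.02]
[0.67543518 0.01081684 0.12091101]
```

drive_tool(deltas=[{"twist": [0,0,0],"delta_pos": [0,-0.02,1.2],"hand": 0.75},{"twist": [0,0,0],"delta_pos": [0,-0.02,2.4],"hand": 0.75},{"twist": [0,0,0],"delta_pos": [0,-0.02,3.2],"hand": 0.75},{"twist": [0,0,0],"delta_pos": [0,-0.02,3.5],"hand": 0.75},{"twist": [0,0,0],"delta_pos": [0,-0.02,3.72],"hand": 0.75},{"twist": [0,0,0],"delta_pos": [0,-0.02,3.72],"hand": 0.75},{"twist": [0,0,0],"delta_pos": [0,-0.02,3.72],"hand": 0.75}])

```text
clock: 19.4
position: [0.6773, 0.0111, -0.0265]
tcp_rot: [[-0.12, -0.993, 0.003], [-0.993, 0.12, 0.002], [-0.002, -0.002, -1.0]]
force: [-0.4, -0.6, 0.4]
gripper_width: 0.0643
grip_force: 0.0
```

drive_tool(deltas=[{"twist": [0,0,0],"delta_pos": [0,0,0],"hand": 0.4},{"twist": [0,0,0],"delta_pos": [0,0,0],"hand": 0.4},{"twist": [0,0,0],"delta_pos": [0,0,0],"hand": 0.4},{"twist": [0,0,0],"delta_pos": [0,0,0],"hand": 0.4},{"twist": [0,0,0],"delta_pos": [0,0,-0.1],"hand": 0.4}])

```text
clock: 20.02
position: [0.6756, 0.011, -0.0244]
tcp_rot: [[-0.121, -0.993, -0.001], [-0.993, 0.121, 0.002], [-0.001, 0.001, -1.0]]
force: [0.7, -0.5, -2.8]
gripper_width: 0.0483
grip_force: 41.6
```

drive_tool(deltas=[{"twist": [0,0,0],"delta_pos": [0,0,-0.5],"hand": 0.4},{"twist": [0,0,0],"delta_pos": [0,0,-1.5],"hand": 0.4},{"twist": [0,0,0],"delta_pos": [0,0,-2.5],"hand": 0.4},{"twist": [0,0,0],"delta_pos": [0,0,-2.5],"hand": 0.4},{"twist": [0,0,0],"delta_pos": [0,0,-2.5],"hand": 0.4}])

```text
clock: 20.65
position: [0.6752, 0.011, 0.0748]
tcp_rot: [[-0.121, -0.993, -0.002], [-0.993, 0.121, 0.002], [-0.002, 0.002, -1.0]]
force: [-0.1, -0.5, -2.9]
gripper_width: 0.0484
grip_force: 41.9
```

Run:
```python
from h import *
go([.572,.2562,.03],-1.6); print(get_obs()["gripper_width"],get_obs()["grip_force"])
```

```text
GO [0.572  0.2562 0.03  ] -1.6 dp [-5.772  3.3    1.136] tw [ 0.03 -0.   14.11]
0.048386822482751404 41.925941705703735
```

drive_tool(deltas=[{"twist": [0,0,-1.6],"delta_pos": [-0.6,0.3,0],"hand": 0.4},{"twist": [0,0,-15.89],"delta_pos": [-5.77,3.3,0],"hand": 0.4},{"twist": [0,0,-15.89],"delta_pos": [-5.77,3.3,0],"hand": 0.4},{"twist": [0,0,-15.89],"delta_pos": [-5.77,3.3,0],"hand": 0.4},{"twist": [0,0,-15.89],"delta_pos": [-5.77,3.3,0],"hand": 0.4},{"twist": [0,0,-15.89],"delta_pos": [-5.77,3.3,0],"hand": 0.4},{"twist": [0,0,-15.89],"delta_pos": [-5.77,3.3,0],"hand": 0.4},{"twist": [0,0,-15.89],"delta_pos": [-5.77,3.3,0],"hand": 0.4},{"twist": [0,0,-15.89],"delta_pos": [-5.77,3.3,0],"hand": 0.4},{"twist": [0,0,-15.89],"delta_pos": [-5.77,3.3,0.5],"hand": 0.4},{"twist": [0,0,-15.89],"delta_pos": [-5.77,3.3,1.14],"hand": 0.4},{"twist": [0,0,-15.89],"delta_pos": [-5.77,3.3,1.14],"hand": 0.4}])

```text
clock: 22.15
position: [0.5702, 0.2542, 0.0268]
tcp_rot: [[1.0, -0.028, -0.007], [-0.028, -1.0, -0.003], [-0.007, 0.003, -1.0]]
force: [-0.6, -0.3, -1.6]
gripper_width: 0.0483
grip_force: 42.1
```

drive_tool(deltas=[{"twist": [0,0,0],"delta_pos": [0,0,0],"hand": 0.4},{"twist": [0,0,0],"delta_pos": [0,0,0],"hand": 0.4},{"twist": [0,0,0],"delta_pos": [0,0,0],"hand": 0.4}])

```text
clock: 22.52
position: [0.5735, 0.2561, 0.0316]
tcp_rot: [[1.0, -0.028, 0.001], [-0.028, -1.0, 0.002], [0.001, -0.002, -1.0]]
force: [-0.4, 0.3, -2.3]
gripper_width: 0.0489
grip_force: 42.1
```

Run:
```python
from h import *
go([.572,.2562,-.0145],-1.6); print(get_obs()["gripper_width"],get_obs()["grip_force"])
```

```text
GO [ 0.572   0.2562 -0.0145] -1.6 dp [-0.038  0.002  1.152] tw [-0.02 -0.01  0.  ]
0.04890593147434547 42.07546949386597
```

drive_tool(deltas=[{"twist": [0,0,0],"delta_pos": [-0.02,0,0.3],"hand": 0.4},{"twist": [0,0,0],"delta_pos": [-0.02,0,0.6],"hand": 0.4},{"twist": [0,0,0],"delta_pos": [-0.02,0,0.9],"hand": 0.4},{"twist": [0,0,0],"delta_pos": [-0.02,0,1.05],"hand": 0.4},{"twist": [0,0,0],"delta_pos": [-0.02,0,1.14],"hand": 0.4},{"twist": [0,0,0],"delta_pos": [-0.02,0,1.14],"hand": 0.4},{"twist": [0,0,0],"delta_pos": [-0.02,0,1.14],"hand": 0.4}])

```text
clock: 23.4
position: [0.5725, 0.2561, -0.0144]
tcp_rot: [[1.0, -0.028, 0.001], [-0.028, -1.0, 0.002], [0.001, -0.002, -1.0]]
force: [-1.1, -0.0, 1.1]
gripper_width: 0.0482
grip_force: 42.4
```

drive_tool(deltas=[{"twist": [0,0,0],"delta_pos": [0,0,0.02],"hand": 0.72},{"twist": [0,0,0],"delta_pos": [0,0,0.02],"hand": 0.72},{"twist": [0,0,0],"delta_pos": [0,0,0.02],"hand": 0.72},{"twist": [0,0,0],"delta_pos": [0,0,0.02],"hand": 0.72},{"twist": [0,0,0],"delta_pos": [0,0,-0.5],"hand": 0.72},{"twist": [0,0,0],"delta_pos": [0,0,-1.5],"hand": 0.72},{"twist": [0,0,0],"delta_pos": [0,0,-3],"hand": 0.72},{"twist": [0,0,0],"delta_pos": [0,0,-4.5],"hand": 0.72},{"twist": [0,0,0],"delta_pos": [0,0,-5],"hand": 0.72},{"twist": [0,0,0],"delta_pos": [0,0,-5],"hand": 0.72}])

```text
clock: 24.65
position: [0.5731, 0.2563, 0.1873]
tcp_rot: [[1.0, -0.028, 0.004], [-0.028, -1.0, 0.004], [0.004, -0.004, -1.0]]
force: [0.0, 0.6, -0.3]
gripper_width: 0.0617
grip_force: 0.0
```

Run:
```python
from h import *
c,im=snap("wrist"); cv2.imwrite("pics/w7.png",im)
C,tm=snap("top")
for n,cc,i,a in(("w",c,im,400),("t",C,tm,250)):
    for b in blobs(mask(i,"orange"),a):
        for z in(.014,.026):
            r=rect(cc,b,z); print(n,z,b.mean(0).round(),r[0].round(4),round(r[1],1),np.round(r[2],1))
go([.5763,-.0204,.12],-98.1)
```

```text
w 0.014 [459. 161.] [ 0.577  -0.0163] 81.7 [126.5  50.1]
w 0.026 [459. 161.] [ 0.5794 -0.0069] 81.7 [122.1  48.4]
w 0.014 [187. 171.] [0.5717 0.3388] -1.7 [121.9  52.4]
w 0.026 [187. 171.] [0.5742 0.3359] -1.7 [117.7  50.5]
w 0.014 [250. 170.] [0.57   0.2568] -1.6 [123.   51.1]
w 0.026 [250. 170.] [0.5727 0.2567] -1.6 [118.7  49.4]
t 0.014 [257. 180.] [ 0.5767 -0.0213] 82.0 [120.7  50.3]
t 0.026 [257. 180.] [ 0.5757 -0.0214] 82.0 [119.7  49.9]
t 0.014 [177. 182.] [0.574  0.2569] -1.0 [120.4  51.3]
t 0.026 [177. 182.] [0.573  0.2545] -1.0 [119.4  50.8]
t 0.014 [491. 192.] [ 0.5114 -0.8066] -3.6 [892.6 154.2]
t 0.026 [491. 192.] [ 0.5109 -0.8002] -3.6 [885.3 153. ]
GO [ 0.5763 -0.0204  0.12  ] -98.1 dp [0.312 6.894 1.591] tw [-2.000e-02  1.000e-02 -1.392e+01]
```

drive_tool(deltas=[{"twist": [0,0,1.7],"delta_pos": [0.05,0.9,0],"hand": 0.75},{"twist": [0,0,16.08],"delta_pos": [0.31,6.89,0.5],"hand": 0.75},{"twist": [0,0,16.08],"delta_pos": [0.31,6.89,1.6],"hand": 0.75},{"twist": [0,0,16.08],"delta_pos": [0.31,6.89,1.6],"hand": 0.75},{"twist": [0,0,16.08],"delta_pos": [0.31,6.89,1.6],"hand": 0.75},{"twist": [0,0,16.08],"delta_pos": [0.31,6.89,1.6],"hand": 0.75},{"twist": [0,0,16.08],"delta_pos": [0.31,6.89,1.6],"hand": 0.75},{"twist": [0,0,16.08],"delta_pos": [0.31,6.89,1.6],"hand": 0.75},{"twist": [0,0,16.08],"delta_pos": [0.31,6.89,1.6],"hand": 0.75},{"twist": [0,0,16.08],"delta_pos": [0.31,6.89,1.6],"hand": 0.75},{"twist": [0,0,16.08],"delta_pos": [0.31,6.89,1.6],"hand": 0.75},{"twist": [0,0,16.08],"delta_pos": [0.31,6.89,1.6],"hand": 0.75}])

```text
clock: 26.25
position: [0.5768, -0.02, 0.1204]
tcp_rot: [[-0.138, -0.99, -0.0], [-0.99, 0.138, 0.001], [-0.001, 0.001, -1.0]]
force: [0.7, 0.1, -0.3]
gripper_width: 0.064
grip_force: 0.0
```

drive_tool(deltas=[{"twist": [0,0,0],"delta_pos": [0,0,0],"hand": 0.75},{"twist": [0,0,0],"delta_pos": [0,0,0],"hand": 0.75},{"twist": [0,0,0],"delta_pos": [0,0,0],"hand": 0.75}])

```text
clock: 26.62
position: [0.577, -0.02, 0.1208]
tcp_rot: [[-0.14, -0.99, 0.0], [-0.99, 0.14, 0.001], [-0.001, -0.0, -1.0]]
force: [-0.1, -0.9, 0.4]
gripper_width: 0.0641
grip_force: 0.0
```

Run:
```python
from h import *
c,im=snap("wrist"); b=min(blobs(mask(im,"orange"),1500),key=lambda b:abs(b.mean(0)[0]-249)); r=rect(c,b,.014); print(b.mean(0),r)
go([*r[0],-.0285],r[1]); print(get_obs()["position"])
```

```text
[249.0625     178.38815789] (array([ 0.57648688, -0.02111224]), 81.86106872558594, (119.03692626953125, 49.728492736816406))
GO [ 0.5765 -0.0211 -0.0285] 81.9 dp [0.034 0.009 3.733] tw [-0.    0.01  0.01]
[ 0.57699642 -0.02003069  0.12082972]
```

drive_tool(deltas=[{"twist": [0,0,0],"delta_pos": [0.03,0,1.2],"hand": 0.75},{"twist": [0,0,0],"delta_pos": [0.03,0,2.4],"hand": 0.75},{"twist": [0,0,0],"delta_pos": [0.03,0,3.2],"hand": 0.75},{"twist": [0,0,0],"delta_pos": [0.03,0,3.5],"hand": 0.75},{"twist": [0,0,0],"delta_pos": [0.03,0,3.72],"hand": 0.75},{"twist": [0,0,0],"delta_pos": [0.03,0,3.72],"hand": 0.75},{"twist": [0,0,0],"delta_pos": [0.03,0,3.72],"hand": 0.75}])

```text
clock: 27.55
position: [0.5778, -0.0209, -0.0268]
tcp_rot: [[-0.14, -0.99, 0.003], [-0.99, 0.14, 0.002], [-0.002, -0.002, -1.0]]
force: [0.5, 0.0, 0.1]
gripper_width: 0.0641
grip_force: 0.0
```

drive_tool(deltas=[{"twist": [0,0,0],"delta_pos": [0,0,0],"hand": 0.4},{"twist": [0,0,0],"delta_pos": [0,0,0],"hand": 0.4},{"twist": [0,0,0],"delta_pos": [0,0,0],"hand": 0.4},{"twist": [0,0,0],"delta_pos": [0,0,0],"hand": 0.4},{"twist": [0,0,0],"delta_pos": [0,0,-0.1],"hand": 0.4}])

```text
clock: 28.18
position: [0.5764, -0.021, -0.0241]
tcp_rot: [[-0.141, -0.99, -0.0], [-0.99, 0.141, 0.002], [-0.002, 0.001, -1.0]]
force: [-0.1, 0.2, -2.7]
gripper_width: 0.049
grip_force: 41.8
```

drive_tool(deltas=[{"twist": [0,0,0],"delta_pos": [0,0,-0.5],"hand": 0.4},{"twist": [0,0,0],"delta_pos": [0,0,-1.5],"hand": 0.4},{"twist": [0,0,0],"delta_pos": [0,0,-2.5],"hand": 0.4},{"twist": [0,0,0],"delta_pos": [0,0,-2.5],"hand": 0.4},{"twist": [0,0,0],"delta_pos": [0,0,-2.5],"hand": 0.4}])

```text
clock: 28.8
position: [0.5759, -0.021, 0.075]
tcp_rot: [[-0.141, -0.99, -0.002], [-0.99, 0.141, 0.002], [-0.002, 0.002, -1.0]]
force: [0.7, 0.4, -1.9]
gripper_width: 0.0486
grip_force: 42.0
```

Run:
```python
from h import *
go([.5695,.176,.03],-1.6); print(get_obs()["gripper_width"],get_obs()["grip_force"])
```

```text
GO [0.5695 0.176  0.03  ] -1.6 dp [-4.852  0.849  1.134] tw [ 0.03  0.   13.92]
0.04858832482319851 41.98570668697357
```

drive_tool(deltas=[{"twist": [0,0,-1.6],"delta_pos": [-0.5,0.1,0],"hand": 0.4},{"twist": [0,0,-16.08],"delta_pos": [-4.85,0.85,0],"hand": 0.4},{"twist": [0,0,-16.08],"delta_pos": [-4.85,0.85,0],"hand": 0.4},{"twist": [0,0,-16.08],"delta_pos": [-4.85,0.85,0],"hand": 0.4},{"twist": [0,0,-16.08],"delta_pos": [-4.85,0.85,0],"hand": 0.4},{"twist": [0,0,-16.08],"delta_pos": [-4.85,0.85,0],"hand": 0.4},{"twist": [0,0,-16.08],"delta_pos": [-4.85,0.85,0],"hand": 0.4},{"twist": [0,0,-16.08],"delta_pos": [-4.85,0.85,0],"hand": 0.4},{"twist": [0,0,-16.08],"delta_pos": [-4.85,0.85,0],"hand": 0.4},{"twist": [0,0,-16.08],"delta_pos": [-4.85,0.85,0.5],"hand": 0.4},{"twist": [0,0,-16.08],"delta_pos": [-4.85,0.85,1.13],"hand": 0.4},{"twist": [0,0,-16.08],"delta_pos": [-4.85,0.85,1.13],"hand": 0.4}])

```text
clock: 30.3
position: [0.5675, 0.1744, 0.0273]
tcp_rot: [[1.0, -0.028, -0.007], [-0.028, -1.0, -0.002], [-0.007, 0.002, -1.0]]
force: [-0.5, -0.9, -2.6]
gripper_width: 0.0485
grip_force: 42.1
```

drive_tool(deltas=[{"twist": [0,0,0],"delta_pos": [0,0,0],"hand": 0.4},{"twist": [0,0,0],"delta_pos": [0,0,0],"hand": 0.4},{"twist": [0,0,0],"delta_pos": [0,0,0],"hand": 0.4}])

```text
clock: 30.68
position: [0.5708, 0.176, 0.0318]
tcp_rot: [[1.0, -0.028, 0.001], [-0.028, -1.0, 0.002], [0.001, -0.002, -1.0]]
force: [-0.2, -0.1, -1.7]
gripper_width: 0.0484
grip_force: 42.1
```

Run:
```python
from h import *
go([.5695,.176,-.0145],-1.6); print(get_obs()["gripper_width"],get_obs()["grip_force"])
```

```text
GO [ 0.5695  0.176  -0.0145] -1.6 dp [-0.035  0.003  1.158] tw [-0.02 -0.01  0.  ]
0.04841405076209219 42.07938730716705
```

drive_tool(deltas=[{"twist": [0,0,0],"delta_pos": [-0.02,0,0.3],"hand": 0.4},{"twist": [0,0,0],"delta_pos": [-0.02,0,0.6],"hand": 0.4},{"twist": [0,0,0],"delta_pos": [-0.02,0,0.9],"hand": 0.4},{"twist": [0,0,0],"delta_pos": [-0.02,0,1.05],"hand": 0.4},{"twist": [0,0,0],"delta_pos": [-0.02,0,1.14],"hand": 0.4},{"twist": [0,0,0],"delta_pos": [-0.02,0,1.14],"hand": 0.4},{"twist": [0,0,0],"delta_pos": [-0.02,0,1.14],"hand": 0.4}])

```text
clock: 31.55
position: [0.5699, 0.176, -0.0143]
tcp_rot: [[1.0, -0.028, 0.001], [-0.028, -1.0, 0.002], [0.001, -0.002, -1.0]]
force: [-0.1, -0.5, -2.0]
gripper_width: 0.0488
grip_force: 42.1
```

Run:
```python
from h import *
C,tm=snap("top")
hs=cv2.cvtColor(tm,cv2.COLOR_BGR2HSV)
for n,m,z,a in(("pad",mask(tm,0,((100,120,40),(125,255,255))),.012,800),("wt",mask(tm,0,((0,0,150),(180,60,255))),.110,150),("red",mask(tm,0,((0,150,60),(4,255,255))),.078,20)):
    for b in blobs(m,a):
        if 280<b.mean(0)[0]<390 and 150<b.mean(0)[1]<240:
            r=rect(C,b,z); print(n,b.mean(0).round(),r[0].round(4),round(r[1],1),np.round(r[2],1))
```

```text
pad [330. 179.] [ 0.5741 -0.2701] -86.1 [260.8 117.9]
wt [337. 210.] [ 0.4687 -0.2739] 88.4 [57.2 41.2]
wt [362. 205.] [ 0.4799 -0.3532] -81.2 [57.4 43.9]
red [334. 222.] [ 0.4304 -0.2699] 88.4 [22.9 22.7]
red [360. 217.] [ 0.4426 -0.3531] 88.4 [26.  25.9]
```

drive_tool(deltas=[{"twist": [0,0,0],"delta_pos": [0,0,0.02],"hand": 0.72},{"twist": [0,0,0],"delta_pos": [0,0,0.02],"hand": 0.72},{"twist": [0,0,0],"delta_pos": [0,0,0.02],"hand": 0.72},{"twist": [0,0,0],"delta_pos": [0,0,0.02],"hand": 0.72},{"twist": [0,0,0],"delta_pos": [0,0,-0.5],"hand": 0.72},{"twist": [0,0,0],"delta_pos": [0,0,-1.5],"hand": 0.72},{"twist": [0,0,0],"delta_pos": [0,0,-3],"hand": 0.72},{"twist": [0,0,0],"delta_pos": [0,0,-4.5],"hand": 0.72},{"twist": [0,0,0],"delta_pos": [0,0,-5.2],"hand": 0.72},{"twist": [0,0,0],"delta_pos": [0,0,-5.2],"hand": 0.72}])

```text
clock: 32.85
position: [0.5709, 0.1761, 0.1966]
tcp_rot: [[1.0, -0.028, 0.006], [-0.028, -1.0, 0.004], [0.006, -0.004, -1.0]]
force: [0.3, 0.1, -1.1]
gripper_width: 0.0614
grip_force: 0.0
```

Run:
```python
from h import *
c,im=snap("wrist"); cv2.imwrite("pics/w8.png",im)
for b in blobs(mask(im,"orange"),400):
        for z in(.026,):
            r=rect(c,b,z); print(z,b.mean(0).round(),r[0].round(4),round(r[1],1),np.round(r[2],1))
go([.40,-.31,.25],4)
```

```text
0.026 [129. 170.] [0.574  0.3342] -1.6 [118.1  53.3]
0.026 [248. 169.] [0.5711 0.179 ] -1.4 [117.7  49.2]
0.026 [189. 169.] [0.5732 0.2555] -1.5 [117.8  51. ]
GO [ 0.4  -0.31  0.25] 4 dp [-3.905 12.256 -1.435] tw [-0.03 -0.02 -0.93]
```

drive_tool(deltas=[{"twist": [0,0,-0.93],"delta_pos": [-0.5,1.5,-1.44],"hand": 0},{"twist": [0,0,-0.93],"delta_pos": [-3.9,12.26,-1.44],"hand": 0},{"twist": [0,0,-0.93],"delta_pos": [-3.9,12.26,-1.44],"hand": 0},{"twist": [0,0,-0.93],"delta_pos": [-3.9,12.26,-1.44],"hand": 0},{"twist": [0,0,-0.93],"delta_pos": [-3.9,12.26,-1.44],"hand": 0},{"twist": [0,0,-0.93],"delta_pos": [-3.9,12.26,-1.44],"hand": 0},{"twist": [0,0,-0.93],"delta_pos": [-3.9,12.26,-1.44],"hand": 0},{"twist": [0,0,-0.93],"delta_pos": [-3.9,12.26,-1.44],"hand": 0},{"twist": [0,0,-0.93],"delta_pos": [-3.9,12.26,-1.44],"hand": 0},{"twist": [0,0,-0.93],"delta_pos": [-3.9,12.26,-1.44],"hand": 0},{"twist": [0,0,-0.93],"delta_pos": [-3.9,12.26,-1.44],"hand": 0},{"twist": [0,0,-0.93],"delta_pos": [-3.9,12.26,-1.44],"hand": 0}])

```text
clock: 34.4
position: [0.4003, -0.3095, 0.2499]
tcp_rot: [[0.997, 0.071, -0.0], [0.071, -0.997, 0.002], [-0.0, -0.002, -1.0]]
force: [-0.2, 0.2, -0.5]
gripper_width: 0.0001
grip_force: 0.0
```

drive_tool(deltas=[{"twist": [0,0,0],"delta_pos": [0,0,0],"hand": 0},{"twist": [0,0,0],"delta_pos": [0,0,0],"hand": 0},{"twist": [0,0,0],"delta_pos": [0,0,0],"hand": 0}])

```text
clock: 34.78
position: [0.4001, -0.3102, 0.2504]
tcp_rot: [[0.998, 0.07, 0.0], [0.07, -0.998, 0.001], [0.0, -0.001, -1.0]]
force: [0.1, -0.4, -0.4]
gripper_width: 0.0
grip_force: 0.0
```

Run:
```python
from h import *
c,im=snap("wrist","w9.png"); print(get_obs()["position"])
for n,m,z,a in(("pad",mask(im,0,((100,120,40),(125,255,255))),.012,3000),("wt",mask(im,0,((0,0,170),(180,50,255))),.110,500),("red",mask(im,0,((0,150,60),(4,255,255))),.078,50)):
    for b in blobs(m,a):
            r=rect(c,b,z); print(n,b.mean(0).round(),r[0].round(4),round(r[1],1),np.round(r[2],1))
```

```text
[ 0.4001038  -0.31025555  0.25038404]
pad [426. 223.] [ 0.3032 -0.6113] 5.7 [214.8 166.9]
pad [229.  39.] [ 0.5632 -0.2705] -86.1 [260.1  97.2]
wt [ 61. 318.] [ 0.182 -0.061] -57.3 [83.8 37.9]
wt [494. 286.] [ 0.2765 -0.6561] -0.3 [48.5 48.1]
wt [315. 241.] [ 0.3164 -0.4039] -0.3 [73.9 50.4]
wt [429. 232.] [ 0.3413 -0.5429] 28.4 [99.9 45.6]
wt [221. 115.] [ 0.4669 -0.2731] 89.5 [56.3 44.6]
wt [292. 109.] [ 0.4793 -0.3512] -81.3 [55.9 44.4]
wt [408.  17.] [ 0.5764 -0.459 ] -73.4 [68.6 20.2]
red [ 74. 161.] [ 0.3967 -0.0813] -89.7 [89.3 21.4]
red [223. 146.] [ 0.4286 -0.2737] -1.2 [25.8 21. ]
red [289. 140.] [ 0.4414 -0.3553] 6.9 [26.8 22.9]
```

View pics/w9.png

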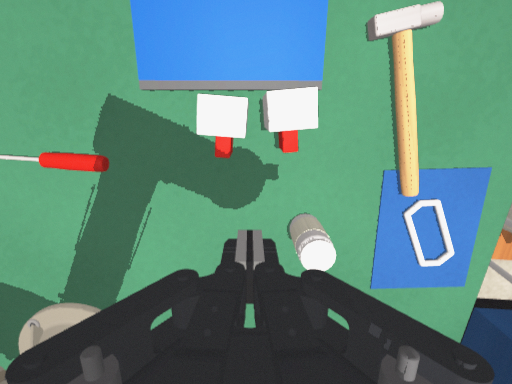

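View over the pad: weight A at (221,115), weight B at (292,109), both with red bars towards the robot. The fence strip is at row 85 and a jar at (315,241). Neither weight has moved. I'll compute the push start for A.

Run:
```python
from h import *
go([.412,-.275,.06],4)
```

```text
GO [ 0.412 -0.275  0.06 ] 4 dp [ 0.356 -0.852  4.761] tw [-0.01 -0.    0.  ]
```

drive_tool(deltas=[{"twist": [0,0,0],"delta_pos": [0.36,-0.85,1.5],"hand": 0},{"twist": [0,0,0],"delta_pos": [0.36,-0.85,3],"hand": 0},{"twist": [0,0,0],"delta_pos": [0.36,-0.85,4.2],"hand": 0},{"twist": [0,0,0],"delta_pos": [0.36,-0.85,4.75],"hand": 0},{"twist": [0,0,0],"delta_pos": [0.36,-0.85,4.75],"hand": 0},{"twist": [0,0,0],"delta_pos": [0.36,-0.85,4.75],"hand": 0},{"twist": [0,0,0],"delta_pos": [0.36,-0.85,4.75],"hand": 0}])

```text
clock: 35.7
position: [0.4131, -0.2757, 0.0619]
tcp_rot: [[0.998, 0.07, 0.003], [0.07, -0.998, 0.0], [0.003, -0.0, -1.0]]
force: [0.4, 0.2, 0.5]
gripper_width: 0.0003
grip_force: 0.0
```

drive_tool(deltas=[{"twist": [0,0,0],"delta_pos": [0.2,0,0],"hand": 0},{"twist": [0,0,0],"delta_pos": [0.4,0,0],"hand": 0},{"twist": [0,0,0],"delta_pos": [0.5,0,0],"hand": 0},{"twist": [0,0,0],"delta_pos": [0.7,0,-0.05],"hand": 0},{"twist": [0,0,0],"delta_pos": [0.9,0,-0.12],"hand": 0},{"twist": [0,0,0],"delta_pos": [1.1,0,-0.2],"hand": 0},{"twist": [0,0,0],"delta_pos": [1.2,0,-0.25],"hand": 0}])

```text
clock: 36.58
position: [0.4608, -0.2718, 0.0706]
tcp_rot: [[0.998, 0.07, 0.001], [0.07, -0.998, 0.001], [0.001, -0.001, -1.0]]
force: [-0.8, 0.2, -0.5]
gripper_width: 0.0001
grip_force: 0.2
```

Run:
```python
from h import *
s,sm=snap("side"); c,im=snap("wrist")
a=cv2.resize(sm[180:320,220:380],None,fx=2.5,fy=2.5); out=np.zeros((384,800,3),np.uint8); out[:350,:400]=a; out[:,400:]=cv2.resize(im,(400,300))[0:384] if 0 else cv2.copyMakeBorder(cv2.resize(im,(400,300)),0,84,0,0,cv2.BORDER_CONSTANT); cv2.imwrite("pics/c10.png",out)
```

```text
(no output)
```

View pics/c10.png

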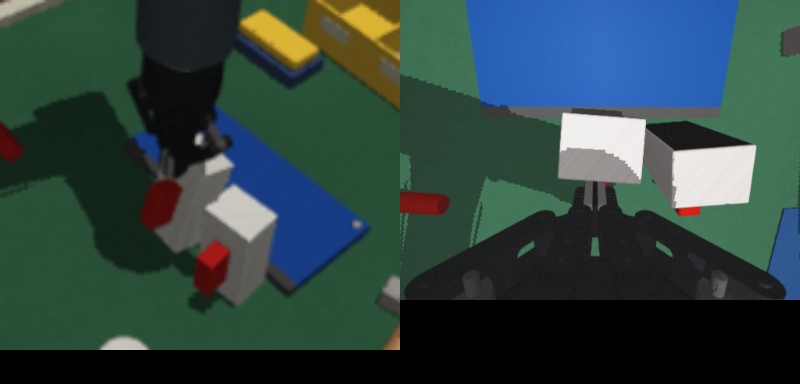

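Weight A is leaning forward under the finger and B is clear. I'll keep pushing.

drive_tool(deltas=[{"twist": [0,0,0],"delta_pos": [0.2,0,-0.06],"hand": 0},{"twist": [0,0,0],"delta_pos": [0.4,0,-0.12],"hand": 0},{"twist": [0,0,0],"delta_pos": [0.6,0,-0.2],"hand": 0},{"twist": [0,0,0],"delta_pos": [0.8,0,-0.25],"hand": 0},{"twist": [0,0,0],"delta_pos": [1.0,0,-0.3],"hand": 0},{"twist": [0,0,0],"delta_pos": [1.0,0,-0.3],"hand": 0}])

```text
clock: 37.42
position: [0.5005, -0.2691, 0.0824]
tcp_rot: [[0.998, 0.07, 0.0], [0.07, -0.998, 0.001], [0.001, -0.001, -1.0]]
force: [0.3, 1.2, -0.9]
gripper_width: 0.0003
grip_force: 0.0
```

Run:
```python
from h import *
s,sm=snap("side"); c,im=snap("wrist")
a=cv2.resize(sm[180:320,220:380],None,fx=2.5,fy=2.5); out=np.zeros((384,800,3),np.uint8); out[:350,:400]=a; out[:300,400:]=cv2.resize(im,(400,300)); cv2.imwrite("pics/c11.png",out)
```

```text
(no output)
```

View pics/c11.png

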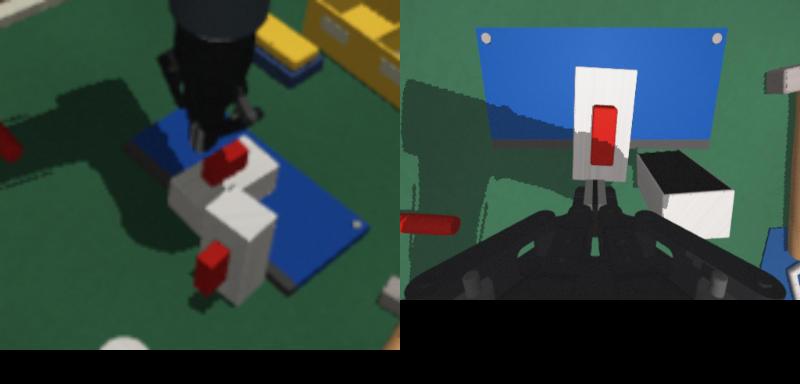

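A lies sole-down on the pad, overhanging the fence. Now B.

Run:
```python
from h import *
go([.424,-.3594,.14],8.5); go([.424,-.3594,.06],8.5)
```

```text
GO [ 0.424  -0.3594  0.14  ] 8.5 dp [-2.046  2.119 -1.448] tw [-0.02 -0.   -0.75]
GO [ 0.424  -0.3594  0.06  ] 8.5 dp [-2.045  2.123  0.552] tw [-0.02 -0.   -0.75]
```

drive_tool(deltas=[{"twist": [0,0,0],"delta_pos": [-0.3,0,-1.45],"hand": 0},{"twist": [0,0,-0.75],"delta_pos": [-2.05,0,-1.45],"hand": 0},{"twist": [0,0,-0.75],"delta_pos": [-2.05,2.12,-1.45],"hand": 0},{"twist": [0,0,-0.75],"delta_pos": [-2.05,2.12,-1.45],"hand": 0},{"twist": [0,0,-0.75],"delta_pos": [-2.05,2.12,-1.45],"hand": 0},{"twist": [0,0,-0.75],"delta_pos": [-2.05,2.12,-0.5],"hand": 0},{"twist": [0,0,-0.75],"delta_pos": [-2.05,2.12,0.3],"hand": 0},{"twist": [0,0,-0.75],"delta_pos": [-2.05,2.12,0.55],"hand": 0},{"twist": [0,0,-0.75],"delta_pos": [-2.05,2.12,0.55],"hand": 0},{"twist": [0,0,-0.75],"delta_pos": [-2.05,2.12,0.55],"hand": 0}])

```text
clock: 38.78
position: [0.425, -0.3598, 0.0618]
tcp_rot: [[0.989, 0.148, 0.002], [0.148, -0.989, -0.0], [0.002, 0.001, -1.0]]
force: [-0.5, 0.1, 1.0]
gripper_width: -0.0001
grip_force: 0.0
```

drive_tool(deltas=[{"twist": [0,0,0],"delta_pos": [0.2,0,0],"hand": 0},{"twist": [0,0,0],"delta_pos": [0.4,0,0],"hand": 0},{"twist": [0,0,0],"delta_pos": [0.5,0,0],"hand": 0},{"twist": [0,0,0],"delta_pos": [0.7,0,-0.05],"hand": 0},{"twist": [0,0,0],"delta_pos": [0.9,0,-0.12],"hand": 0},{"twist": [0,0,0],"delta_pos": [1.1,0,-0.2],"hand": 0},{"twist": [0,0,0],"delta_pos": [1.3,0,-0.26],"hand": 0},{"twist": [0,0,0],"delta_pos": [1.5,0,-0.32],"hand": 0}])

```text
clock: 39.78
position: [0.4842, -0.3505, 0.0733]
tcp_rot: [[0.989, 0.148, 0.001], [0.148, -0.989, 0.001], [0.001, -0.001, -1.0]]
force: [0.3, 0.2, 0.8]
gripper_width: -0.0002
grip_force: 0.1
```

drive_tool(deltas=[{"twist": [0,0,0],"delta_pos": [0.2,0,-0.06],"hand": 0},{"twist": [0,0,0],"delta_pos": [0.4,0,-0.12],"hand": 0},{"twist": [0,0,0],"delta_pos": [0.6,0,-0.2],"hand": 0},{"twist": [0,0,0],"delta_pos": [0.6,0,-0.2],"hand": 0},{"twist": [0,0,0],"delta_pos": [0.6,0,-0.2],"hand": 0},{"twist": [0,0,0],"delta_pos": [0.3,0,-2],"hand": 0},{"twist": [0,0,0],"delta_pos": [-1.5,0,-3],"hand": 0.5},{"twist": [0,0,0],"delta_pos": [-3,-1,-4],"hand": 0.5},{"twist": [0,0,0],"delta_pos": [-3,-1,-4.2],"hand": 0.5},{"twist": [0,0,0],"delta_pos": [-3,-1,-4.2],"hand": 0.5},{"twist": [0,0,0],"delta_pos": [-3,-1,-4.2],"hand": 0.5}])

```text
clock: 41.15
position: [0.3584, -0.3287, 0.2409]
tcp_rot: [[0.989, 0.147, 0.0], [0.147, -0.989, 0.002], [0.001, -0.002, -1.0]]
force: [0.8, 1.5, -0.8]
gripper_width: 0.0428
grip_force: 0.0
```

Run:
```python
from h import *
c,im=snap("wrist","w12.png"); print(get_obs()["position"])
hs=cv2.cvtColor(im,cv2.COLOR_BGR2HSV)
for b in blobs(mask(im,0,((0,120,60),(5,255,255))),150):
    r=rect(c,b,.086); print(b.mean(0).round(),r[0].round(4),round(r[1],1),np.round(r[2],1))
```

```text
[ 0.35851862 -0.3287008   0.24013766]
[ 53. 118.] [ 0.391 -0.09 ] -89.7 [88.  20.1]
[289.  23.] [ 0.526  -0.3458] 3.8 [46.3 20.7]
[223.  18.] [ 0.5212 -0.2745] 0.9 [36.4 21. ]
```

View pics/w12.png

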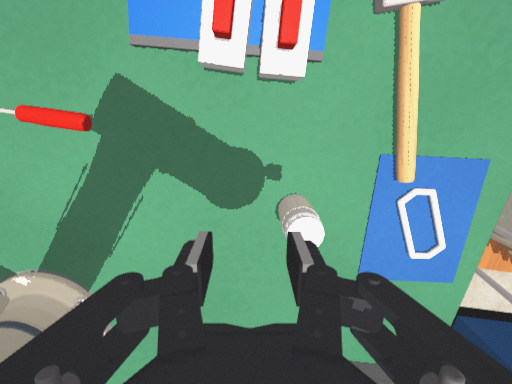

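Both weights lie sole-down, bars at about (223,18) and (289,23). I'll move to see both bars whole, measure, and then grasp.

Run:
```python
from h import *
go([.46,-.30,.23],4)
```

```text
GO [ 0.46 -0.3   0.23] 4 dp [ 2.615 -0.335  0.253] tw [-0.02  0.01  0.75]
```

drive_tool(deltas=[{"twist": [0,0,0.75],"delta_pos": [1.5,-0.2,0.15],"hand": 0.5},{"twist": [0,0,0.75],"delta_pos": [2.62,-0.34,0.25],"hand": 0.5},{"twist": [0,0,0.75],"delta_pos": [2.62,-0.34,0.25],"hand": 0.5},{"twist": [0,0,0.75],"delta_pos": [2.62,-0.34,0.25],"hand": 0.5},{"twist": [0,0,0.75],"delta_pos": [2.62,-0.34,0.25],"hand": 0.5},{"twist": [0,0,0.75],"delta_pos": [2.62,-0.34,0.25],"hand": 0.5}], grip_force=90)

```text
clock: 41.95
position: [0.4598, -0.3004, 0.2315]
tcp_rot: [[0.998, 0.069, 0.001], [0.069, -0.998, 0.001], [0.001, -0.001, -1.0]]
force: [-0.3, 0.1, -0.9]
gripper_width: 0.043
grip_force: 0.0
```

```bash
cat >> h.py <<'E'
def bars(c,im):
    "red bar blobs: split off the side faces by taking the brighter top; also the weights' white backs"
    out=[]
    for n,rg,z,a in(("bar",((0,120,120),(5,255,255)),.086,150),("back",((0,0,120),(180,50,255)),.056,1500)):
        for b in blobs(mask(im,0,rg),a):
            r=rect(c,b,z); print(n,b.mean(0).round(),r[0].round(4),round(r[1],1),np.round(r[2],1))
E
python3 - <<'E'
from h import *
c,im=snap("wrist"); cv2.imwrite("pics/w13.png",im); print(get_obs()["position"]); bars(c,im)
hs=cv2.cvtColor(im,cv2.COLOR_BGR2HSV)
print(hs[60:140:8,215].tolist())
E
```

```text
[ 0.45984198 -0.30034682  0.23158206]
bar [ 76. 203.] [ 0.4101 -0.0847] -89.7 [83.2 21.5]
bar [294. 114.] [ 0.5333 -0.3455] 3.8 [46.9 20.1]
bar [231. 109.] [ 0.5335 -0.2733] 0.8 [48.6 19.5]
back [433. 270.] [ 0.3266 -0.5805] 28.6 [116.6  53.6]
back [293. 112.] [ 0.5357 -0.3531] 3.9 [109.1  73.9]
back [225. 112.] [ 0.5358 -0.2721] -29.4 [121.3 104.5]
[[0, 0, 247], [0, 0, 247], [0, 0, 247], [0, 0, 247], [0, 0, 247], [0, 0, 247], [0, 0, 247], [0, 0, 247], [0, 0, 247], [0, 0, 247]]
```

Run:
```python
from h import *
go([.5335,-.2733,.09],.8)
```

```text
GO [ 0.5335 -0.2733  0.09  ] 0.8 dp [ 1.88  -0.544  3.542] tw [-0.01 -0.01  0.53]
```

drive_tool(deltas=[{"twist": [0,0,0.53],"delta_pos": [1.2,-0.54,1.2],"hand": 0.5},{"twist": [0,0,0.53],"delta_pos": [1.88,-0.54,2.4],"hand": 0.5},{"twist": [0,0,0.53],"delta_pos": [1.88,-0.54,3.3],"hand": 0.5},{"twist": [0,0,0.53],"delta_pos": [1.88,-0.54,3.54],"hand": 0.5},{"twist": [0,0,0.53],"delta_pos": [1.88,-0.54,3.54],"hand": 0.5},{"twist": [0,0,0.53],"delta_pos": [1.88,-0.54,3.54],"hand": 0.5},{"twist": [0,0,0.53],"delta_pos": [1.88,-0.54,4.0],"hand": 0.5},{"twist": [0,0,0.53],"delta_pos": [1.88,-0.54,4.5],"hand": 0.5},{"twist": [0,0,0.53],"delta_pos": [1.88,-0.54,4.9],"hand": 0.5},{"twist": [0,0,0.53],"delta_pos": [1.88,-0.54,5.1],"hand": 0.5},{"twist": [0,0,0.53],"delta_pos": [1.88,-0.54,5.1],"hand": 0.5},{"twist": [0,0,0.53],"delta_pos": [1.88,-0.54,5.1],"hand": 0.5}])

```text
clock: 43.5
position: [0.5345, -0.2732, 0.0281]
tcp_rot: [[1.0, 0.014, 0.002], [0.014, -1.0, 0.001], [0.002, -0.001, -1.0]]
force: [0.7, 0.1, 0.4]
gripper_width: 0.0428
grip_force: 0.0
```

drive_tool(deltas=[{"twist": [0,0,0],"delta_pos": [0,0,0],"hand": 0},{"twist": [0,0,0],"delta_pos": [0,0,0],"hand": 0},{"twist": [0,0,0],"delta_pos": [0,0,0],"hand": 0},{"twist": [0,0,0],"delta_pos": [0,0,0],"hand": 0},{"twist": [0,0,0],"delta_pos": [0,0,0],"hand": 0},{"twist": [0,0,0],"delta_pos": [0,0,0],"hand": 0}])

```text
clock: 44.25
position: [0.5343, -0.2734, 0.028]
tcp_rot: [[1.0, 0.014, 0.001], [0.014, -1.0, 0.001], [0.001, -0.0, -1.0]]
force: [-0.7, -0.9, 5.3]
gripper_width: 0.0184
grip_force: 88.7
```

drive_tool(deltas=[{"twist": [0,0,0],"delta_pos": [0,0,-0.2],"hand": 0},{"twist": [0,0,0],"delta_pos": [0,0,-0.6],"hand": 0},{"twist": [0,0,0],"delta_pos": [0,0,-1.2],"hand": 0},{"twist": [0,0,0],"delta_pos": [0,0,-2],"hand": 0},{"twist": [0,0,0],"delta_pos": [0,0,-2.5],"hand": 0},{"twist": [0,0,0],"delta_pos": [0,0,-2.5],"hand": 0},{"twist": [0,0,0],"delta_pos": [0,0,-2.5],"hand": 0}])

```text
clock: 45.12
position: [0.533, -0.2724, 0.1259]
tcp_rot: [[1.0, 0.014, -0.002], [0.014, -1.0, 0.003], [-0.002, -0.003, -1.0]]
force: [-0.5, 0.6, -6.2]
gripper_width: 0.0184
grip_force: 88.5
```

Run:
```python
from h import *
o=get_obs(); print(o["gripper_width"],o["grip_force"],o["ft_torque"].round(2))
C,tm=snap("top"); m=mask(tm,"orange"); print(panel(C,tm[:,:],400)[0] if 0 else "")
for b in blobs(m,250):
    r=rect(C,b,.026); print(b.mean(0).round(),r[0].round(4),round(r[1],1),np.round(r[2],1))
go([.45,.254,.35],-1.6)
```

```text
0.018423156679105365 88.5176432132721 [ 0.01  0.06 -0.  ]

[409. 205.] [ 0.4791 -0.5303] 16.6 [230.8  24.1]
[152. 184.] [0.5736 0.3343] -0.8 [116.3  47.6]
[198. 184.] [0.5708 0.1782] -1.2 [119.3  47.4]
[176. 184.] [0.573 0.254] -1.6 [119.   50.9]
[490. 185.] [ 0.5109 -0.8002] -3.6 [885.3 153. ]
GO [0.45  0.254 0.35 ] -1.6 dp [ -1.901 -13.206  -5.567] tw [-0.03  0.02  0.4 ]
```

Run:
```python
from h import *
go([.5725,.336,.126],-1.65)
```

```text
GO [0.5725 0.336  0.126 ] -1.6 dp [  1.204 -15.197   0.031] tw [-0.03  0.02  0.41]
```

drive_tool(deltas=[{"twist": [0,0,0],"delta_pos": [0.05,-0.7,0],"hand": 0},{"twist": [0,0,0.1],"delta_pos": [0.15,-2,0],"hand": 0},{"twist": [0,0,0.1],"delta_pos": [0.27,-3.4,0],"hand": 0},{"twist": [0,0,0.1],"delta_pos": [0.38,-4.8,0],"hand": 0},{"twist": [0,0,0.2],"delta_pos": [0.5,-6.2,0],"hand": 0},{"twist": [0,0,0.2],"delta_pos": [0.6,-7.6,0],"hand": 0},{"twist": [0,0,0.3],"delta_pos": [0.7,-9,0],"hand": 0},{"twist": [0,0,0.3],"delta_pos": [0.8,-10.4,0],"hand": 0},{"twist": [0,0,0.41],"delta_pos": [0.95,-11.8,0],"hand": 0},{"twist": [0,0,0.41],"delta_pos": [1.05,-13.2,0],"hand": 0},{"twist": [0,0,0.41],"delta_pos": [1.15,-14.5,0],"hand": 0},{"twist": [0,0,0.41],"delta_pos": [1.2,-15.2,0],"hand": 0}])

```text
clock: 46.68
position: [0.5721, 0.3379, 0.1258]
tcp_rot: [[1.0, -0.027, -0.003], [-0.027, -1.0, -0.0], [-0.002, 0.0, -1.0]]
force: [-0.4, -0.9, -5.6]
gripper_width: 0.0184
grip_force: 89.2
```

drive_tool(deltas=[{"twist": [0,0,0],"delta_pos": [0,0,0],"hand": 0},{"twist": [0,0,0],"delta_pos": [0,0,0],"hand": 0},{"twist": [0,0,0],"delta_pos": [0,0,0],"hand": 0},{"twist": [0,0,0],"delta_pos": [0,0,0],"hand": 0}])

```text
clock: 47.18
position: [0.5733, 0.3347, 0.1282]
tcp_rot: [[1.0, -0.03, 0.0], [-0.03, -1.0, 0.001], [0.0, -0.001, -1.0]]
force: [-0.5, -0.6, -5.2]
gripper_width: 0.0185
grip_force: 89.3
```

Run:
```python
from h import *
o=get_obs(); print(o["gripper_width"],o["grip_force"],o["force"].round(1))
c,im=snap("wrist"); cv2.imwrite("pics/w14.png",im)
for n,rg,z,a in(("bar",((0,120,80),(5,255,255)),.17,100),("plate",((4,110,60),(16,255,255)),.026,200)):
    for b in blobs(mask(im,0,rg),a):
        r=rect(c,b,z); print(n,b.mean(0).round(),r[0].round(4),round(r[1],1),np.round(r[2],1))
go([.5725,.336,.042],-1.65)
```

```text
0.01846583469561005 89.2758321762085 [-0.5 -0.6 -5.2]
bar [249. 257.] [0.569  0.3355] -1.7 [65.1 22.2]
plate [248. 132.] [0.628  0.3357] 88.3 [49.2 10.7]
plate [397. 178.] [0.5705 0.1811] -1.5 [118.5  52.8]
plate [324. 178.] [0.5728 0.2579] -1.5 [118.5  51.5]
plate [ 31. 127.] [0.6225 0.5516] -0.1 [250.   10.6]
GO [0.5725 0.336  0.042 ] -1.6 dp [-0.023 -0.025  2.157] tw [-0.01 -0.   -0.01]
```

View pics/w14.png

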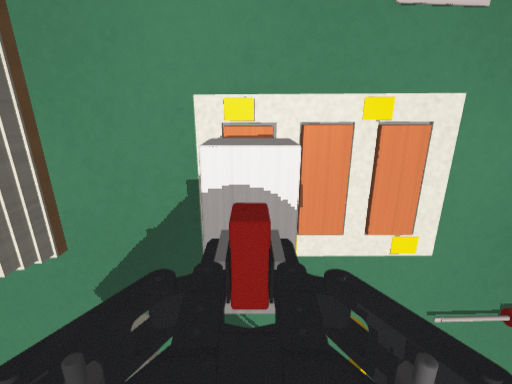

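Plates are seated and square at (324,178) and (397,178). The held weight is over the left pocket with its plate end visible at (248,132). Lowering.

drive_tool(deltas=[{"twist": [0,0,0],"delta_pos": [-0.02,-0.02,0.6],"hand": 0},{"twist": [0,0,0],"delta_pos": [-0.02,-0.02,1.2],"hand": 0},{"twist": [0,0,0],"delta_pos": [-0.02,-0.02,1.6],"hand": 0},{"twist": [0,0,0],"delta_pos": [-0.02,-0.02,1.85],"hand": 0},{"twist": [0,0,0],"delta_pos": [-0.02,-0.02,2.0],"hand": 0},{"twist": [0,0,0],"delta_pos": [-0.02,-0.02,2.08],"hand": 0},{"twist": [0,0,0],"delta_pos": [-0.02,-0.02,2.1],"hand": 0},{"twist": [0,0,0],"delta_pos": [-0.02,-0.02,2.1],"hand": 0},{"twist": [0,0,0],"delta_pos": [-0.02,-0.02,2.1],"hand": 0}])

```text
clock: 48.35
position: [0.5727, 0.3366, 0.0445]
tcp_rot: [[1.0, -0.029, 0.001], [-0.029, -1.0, 0.002], [0.001, -0.002, -1.0]]
force: [-0.1, -0.3, -6.2]
gripper_width: 0.0188
grip_force: 89.4
```

2.5 mm above contact; I'll lower the rest, then release and rise.

drive_tool(deltas=[{"twist": [0,0,0],"delta_pos": [0,0,0.03],"hand": 0},{"twist": [0,0,0],"delta_pos": [0,0,0.06],"hand": 0},{"twist": [0,0,0],"delta_pos": [0,0,0.06],"hand": 0},{"twist": [0,0,0],"delta_pos": [0,0,0.06],"hand": 0}])

```text
clock: 48.85
position: [0.5725, 0.3365, 0.0421]
tcp_rot: [[1.0, -0.029, 0.001], [-0.029, -1.0, 0.002], [0.001, -0.002, -1.0]]
force: [-1.8, -1.4, -1.4]
gripper_width: 0.0189
grip_force: 89.7
```

drive_tool(deltas=[{"twist": [0,0,0],"delta_pos": [0,0,0],"hand": 0.4},{"twist": [0,0,0],"delta_pos": [0,0,0],"hand": 0.45},{"twist": [0,0,0],"delta_pos": [0,0,0],"hand": 0.45},{"twist": [0,0,0],"delta_pos": [0,0,0],"hand": 0.45},{"twist": [0,0,0],"delta_pos": [0,0,-0.6],"hand": 0.45},{"twist": [0,0,0],"delta_pos": [0,0,-1.5],"hand": 0.45},{"twist": [0,0,0],"delta_pos": [0,0,-3],"hand": 0.45},{"twist": [0,0,0],"delta_pos": [0,0,-4.5],"hand": 0.45},{"twist": [0,0,0],"delta_pos": [0,0,-4.7],"hand": 0.45},{"twist": [0,0,0],"delta_pos": [0,0,-4.7],"hand": 0.45},{"twist": [0,0,0],"delta_pos": [0,0,-4.7],"hand": 0.45}])

```text
clock: 50.22
position: [0.5717, 0.3359, 0.2275]
tcp_rot: [[1.0, -0.029, -0.003], [-0.029, -1.0, -0.001], [-0.003, 0.001, -1.0]]
force: [-0.1, -0.5, -0.1]
gripper_width: 0.0385
grip_force: 0.0
```

Run:
```python
from h import *
c,im=snap("wrist"); cv2.imwrite("pics/w15.png",im)
for n,rg,z,a in(("bar",((0,120,80),(5,255,255)),.1,100),("plate",((4,110,60),(16,255,255)),.026,100)):
    for b in blobs(mask(im,0,rg),a):
        r=rect(c,b,z); print(n,b.mean(0).round(),r[0].round(4),round(r[1],1),np.round(r[2],1))
go([.5333,-.3455,.20],3.8); go([.5333,-.3455,.028],3.8)
```

```text
bar [480. 271.] [0.4404 0.0443] -89.5 [83. 23.]
bar [249. 176.] [0.574  0.3367] -2.2 [51.7 18.6]
plate [249. 122.] [0.6309 0.3351] 88.3 [48.5  3.9]
plate [361. 161.] [0.5707 0.1803] -1.5 [117.8  51.9]
plate [306. 161.] [0.573  0.2576] -1.5 [117.8  51.1]
plate [ 84. 119.] [0.6285 0.5553] -0.1 [261.1   7.2]
GO [ 0.5333 -0.3455  0.2   ] 3.8 dp [-0.47  17.053  0.705] tw [ 0.01  0.03 -0.91]
GO [ 0.5333 -0.3455  0.028 ] 3.8 dp [-0.458 17.049  5.005] tw [ 0.01  0.03 -0.91]
```

drive_tool(deltas=[{"twist": [0,0,0],"delta_pos": [-0.03,1,0],"hand": 0.5},{"twist": [0,0,-0.91],"delta_pos": [-0.46,17.05,0.6],"hand": 0.5},{"twist": [0,0,-0.91],"delta_pos": [-0.46,17.05,0.6],"hand": 0.5},{"twist": [0,0,-0.91],"delta_pos": [-0.46,17.05,0.6],"hand": 0.5},{"twist": [0,0,-0.91],"delta_pos": [-0.46,17.05,0.6],"hand": 0.5},{"twist": [0,0,-0.91],"delta_pos": [-0.46,17.05,0.6],"hand": 0.5},{"twist": [0,0,-0.91],"delta_pos": [-0.46,17.05,0.6],"hand": 0.5},{"twist": [0,0,-0.91],"delta_pos": [-0.46,17.05,0.6],"hand": 0.5},{"twist": [0,0,-0.91],"delta_pos": [-0.46,17.05,0.6],"hand": 0.5},{"twist": [0,0,-0.91],"delta_pos": [-0.46,17.05,0.6],"hand": 0.5},{"twist": [0,0,-0.91],"delta_pos": [-0.46,17.05,0.6],"hand": 0.5},{"twist": [0,0,-0.91],"delta_pos": [-0.46,17.05,0.6],"hand": 0.5}])

```text
clock: 51.78
position: [0.5327, -0.348, 0.2022]
tcp_rot: [[0.998, 0.063, -0.004], [0.063, -0.998, 0.003], [-0.003, -0.003, -1.0]]
force: [-0.4, 0.5, 0.3]
gripper_width: 0.0425
grip_force: 0.0
```

drive_tool(deltas=[{"twist": [0,0,0],"delta_pos": [0,0,0],"hand": 0.5},{"twist": [0,0,0],"delta_pos": [0,0,0],"hand": 0.5},{"twist": [0,0,0],"delta_pos": [0,0,0],"hand": 0.5},{"twist": [0,0,0],"delta_pos": [0,0,0],"hand": 0.5}])

```text
clock: 52.28
position: [0.5348, -0.344, 0.2051]
tcp_rot: [[0.998, 0.068, 0.001], [0.068, -0.998, 0.001], [0.001, -0.001, -1.0]]
force: [0.3, -0.0, 0.4]
gripper_width: 0.0428
grip_force: 0.0
```

Run:
```python
from h import *
c,im=snap("wrist"); print(get_obs()["position"]); bars(c,im)
go([.5333,-.3455,.028],3.8)
```

```text
[ 0.53473029 -0.34417013  0.20506899]
bar [ 43. 253.] [ 0.4273 -0.0988] 89.8 [88.2 23.4]
bar [252. 179.] [ 0.5356 -0.3461] 3.9 [51.7 18.3]
back [252. 171.] [ 0.5363 -0.3459] 3.7 [111.   56.4]
back [374. 123.] [ 0.6048 -0.4836] -73.5 [86.1 25.9]
GO [ 0.5333 -0.3455  0.028 ] 3.8 dp [-0.042  0.036  4.427] tw [-0.01 -0.01  0.01]
```

drive_tool(deltas=[{"twist": [0,0,0],"delta_pos": [0,0.045,1.3],"hand": 0.5},{"twist": [0,0,0],"delta_pos": [0,0.045,2.4],"hand": 0.5},{"twist": [0,0,0],"delta_pos": [0,0.045,3.2],"hand": 0.5},{"twist": [0,0,0],"delta_pos": [0,0.045,3.8],"hand": 0.5},{"twist": [0,0,0],"delta_pos": [0,0.045,4.2],"hand": 0.5},{"twist": [0,0,0],"delta_pos": [0,0.045,4.41],"hand": 0.5},{"twist": [0,0,0],"delta_pos": [0,0.045,4.41],"hand": 0.5},{"twist": [0,0,0],"delta_pos": [0,0.045,4.41],"hand": 0.5}])

```text
clock: 53.32
position: [0.5353, -0.3468, 0.0294]
tcp_rot: [[0.998, 0.067, 0.002], [0.067, -0.998, 0.0], [0.002, -0.0, -1.0]]
force: [0.3, -0.4, 0.8]
gripper_width: 0.0431
grip_force: 0.0
```

drive_tool(deltas=[{"twist": [0,0,0],"delta_pos": [0,0,0],"hand": 0},{"twist": [0,0,0],"delta_pos": [0,0,0],"hand": 0},{"twist": [0,0,0],"delta_pos": [0,0,0],"hand": 0},{"twist": [0,0,0],"delta_pos": [0,0,0],"hand": 0},{"twist": [0,0,0],"delta_pos": [0,0,0],"hand": 0},{"twist": [0,0,0],"delta_pos": [0,0,0],"hand": 0}])

```text
clock: 54.08
position: [0.5351, -0.347, 0.0294]
tcp_rot: [[0.998, 0.067, 0.002], [0.067, -0.998, 0.0], [0.002, -0.0, -1.0]]
force: [-0.2, -0.2, 6.4]
gripper_width: 0.0182
grip_force: 89.2
```

drive_tool(deltas=[{"twist": [0,0,0],"delta_pos": [0,0,-0.2],"hand": 0},{"twist": [0,0,0],"delta_pos": [0,0,-0.6],"hand": 0},{"twist": [0,0,0],"delta_pos": [0,0,-1.2],"hand": 0},{"twist": [0,0,0],"delta_pos": [0,0,-2],"hand": 0},{"twist": [0,0,0],"delta_pos": [0,0,-2.5],"hand": 0},{"twist": [0,0,0],"delta_pos": [0,0,-2.5],"hand": 0},{"twist": [0,0,0],"delta_pos": [0,0,-2.5],"hand": 0}])

```text
clock: 54.95
position: [0.5337, -0.3458, 0.1267]
tcp_rot: [[0.998, 0.066, -0.002], [0.066, -0.998, 0.003], [-0.002, -0.004, -1.0]]
force: [-0.5, 0.2, -9.0]
gripper_width: 0.0183
grip_force: 88.8
```

Run:
```python
from h import *
o=get_obs(); print(o["gripper_width"],o["force"].round(1)); go([.569,.1777,.126],-1.6)
```

```text
0.018289970910325953 [-0.5  0.2 -9. ]
GO [0.569  0.1777 0.126 ] -1.6 dp [  1.748 -12.999   0.06 ] tw [-0.03  0.02  0.9 ]
```

drive_tool(deltas=[{"twist": [0,0,0],"delta_pos": [0.1,-0.7,0],"hand": 0},{"twist": [0,0,0.1],"delta_pos": [0.25,-1.9,0],"hand": 0},{"twist": [0,0,0.2],"delta_pos": [0.43,-3.2,0],"hand": 0},{"twist": [0,0,0.3],"delta_pos": [0.6,-4.5,0],"hand": 0},{"twist": [0,0,0.4],"delta_pos": [0.78,-5.8,0],"hand": 0},{"twist": [0,0,0.5],"delta_pos": [0.95,-7.1,0],"hand": 0},{"twist": [0,0,0.6],"delta_pos": [1.13,-8.4,0],"hand": 0},{"twist": [0,0,0.7],"delta_pos": [1.3,-9.7,0],"hand": 0},{"twist": [0,0,0.8],"delta_pos": [1.48,-11,0],"hand": 0},{"twist": [0,0,0.9],"delta_pos": [1.63,-12.1,0],"hand": 0},{"twist": [0,0,0.9],"delta_pos": [1.75,-13,0],"hand": 0},{"twist": [0,0,0.9],"delta_pos": [1.75,-13,0],"hand": 0}])

```text
clock: 56.45
position: [0.5687, 0.1793, 0.1269]
tcp_rot: [[1.0, -0.025, -0.003], [-0.025, -1.0, 0.001], [-0.003, -0.001, -1.0]]
force: [-0.1, -0.2, -8.8]
gripper_width: 0.0185
grip_force: 90.0
```

drive_tool(deltas=[{"twist": [0,0,0],"delta_pos": [0,0,0],"hand": 0},{"twist": [0,0,0],"delta_pos": [0,0,0],"hand": 0},{"twist": [0,0,0],"delta_pos": [0,0,0],"hand": 0},{"twist": [0,0,0],"delta_pos": [0,0,0],"hand": 0},{"twist": [0,0,0],"delta_pos": [0,0,0],"hand": 0}])

```text
clock: 57.08
position: [0.5699, 0.1767, 0.1291]
tcp_rot: [[1.0, -0.028, 0.0], [-0.028, -1.0, 0.001], [0.0, -0.001, -1.0]]
force: [-0.8, 0.2, -8.5]
gripper_width: 0.0184
grip_force: 90.0
```

Run:
```python
from h import *
o=get_obs(); print(o["gripper_width"],o["grip_force"],o["force"].round(1))
c,im=snap("wrist"); cv2.imwrite("pics/w16.png",im)
for n,rg,z,a in(("bar",((0,120,80),(5,255,255)),.17,100),("plate",((4,110,60),(16,255,255)),.026,100)):
    for b in blobs(mask(im,0,rg),a):
        r=rect(c,b,z); print(n,b.mean(0).round(),r[0].round(4),round(r[1],1),np.round(r[2],1))
C,tm=snap("top")
for b in blobs(mask(tm,"orange"),30): 
    r=rect(C,b,.026); print("top",b.mean(0).round(),r[0].round(4),np.round(r[2],1))
go([.569,.1777,.0434],-1.6)
```

```text
0.018369861328330073 90.01305341720581 [-0.8  0.2 -8.5]
bar [437. 315.] [0.5225 0.0675] -89.5 [34.6 16. ]
bar [249. 256.] [0.5647 0.1775] -1.6 [65.  22.2]
bar [ 61. 204.] [0.5985 0.2749] -1.7 [35. 24.]
plate [114. 163.] [0.5858 0.3125] 23.2 [125.5  49.8]
plate [248. 132.] [0.624  0.1777] 88.3 [49.3 11.8]
plate [175. 179.] [0.5732 0.2554] -1.5 [117.9  50.9]
top [175. 196.] [0.5305 0.2552] [51.  33.9]
top [201. 195.] [0.54   0.1788] [57.6 47.4]
top [410. 210.] [ 0.4791 -0.5303] [230.8  24.1]
top [68. 98.] [0.8778 0.6174] [42.5 31. ]
top [491. 192.] [ 0.5109 -0.8002] [885.3 153. ]
GO [0.569  0.1777 0.0434] -1.6 dp [-0.023 -0.019  2.143] tw [-0.01 -0.    0.  ]
```

drive_tool(deltas=[{"twist": [0,0,0],"delta_pos": [-0.02,-0.02,0.6],"hand": 0},{"twist": [0,0,0],"delta_pos": [-0.02,-0.02,1.2],"hand": 0},{"twist": [0,0,0],"delta_pos": [-0.02,-0.02,1.6],"hand": 0},{"twist": [0,0,0],"delta_pos": [-0.02,-0.02,1.85],"hand": 0},{"twist": [0,0,0],"delta_pos": [-0.02,-0.02,2.0],"hand": 0},{"twist": [0,0,0],"delta_pos": [-0.02,-0.02,2.08],"hand": 0},{"twist": [0,0,0],"delta_pos": [-0.02,-0.02,2.1],"hand": 0},{"twist": [0,0,0],"delta_pos": [-0.02,-0.02,2.1],"hand": 0},{"twist": [0,0,0],"delta_pos": [-0.02,-0.02,2.1],"hand": 0}])

```text
clock: 58.3
position: [0.5693, 0.1779, 0.0454]
tcp_rot: [[1.0, -0.028, 0.001], [-0.028, -1.0, 0.002], [0.001, -0.002, -1.0]]
force: [-0.7, 0.7, -7.6]
gripper_width: 0.0181
grip_force: 90.0
```

drive_tool(deltas=[{"twist": [0,0,0],"delta_pos": [0,0,0.03],"hand": 0},{"twist": [0,0,0],"delta_pos": [0,0,0.05],"hand": 0},{"twist": [0,0,0],"delta_pos": [0,0,0.05],"hand": 0},{"twist": [0,0,0],"delta_pos": [0,0,0.05],"hand": 0}])

```text
clock: 58.8
position: [0.5691, 0.1778, 0.0434]
tcp_rot: [[1.0, -0.028, 0.001], [-0.028, -1.0, 0.001], [0.0, -0.001, -1.0]]
force: [-2.1, -0.8, -3.4]
gripper_width: 0.0186
grip_force: 90.5
```

Contact has begun. Release, rise and back off for a final check.

drive_tool(deltas=[{"twist": [0,0,0],"delta_pos": [0,0,0.02],"hand": 0},{"twist": [0,0,0],"delta_pos": [0,0,0.02],"hand": 0.45},{"twist": [0,0,0],"delta_pos": [0,0,0.02],"hand": 0.45},{"twist": [0,0,0],"delta_pos": [0,0,0.02],"hand": 0.45},{"twist": [0,0,0],"delta_pos": [0,0,0.02],"hand": 0.45},{"twist": [0,0,0],"delta_pos": [0,0,-0.6],"hand": 0.45},{"twist": [0,0,0],"delta_pos": [0,0,-1.5],"hand": 0.45},{"twist": [0,0,0],"delta_pos": [0,0,-3],"hand": 0.45},{"twist": [0,0,0],"delta_pos": [-0.5,-1,-4.5],"hand": 0.45},{"twist": [0,0,0],"delta_pos": [-1,-2,-5],"hand": 0.45},{"twist": [0,0,0],"delta_pos": [-1,-2,-5],"hand": 0.45},{"twist": [0,0,0],"delta_pos": [-1,-2,-5],"hand": 0.45}])

```text
clock: 60.3
position: [0.531, 0.2586, 0.2427]
tcp_rot: [[1.0, -0.027, -0.0], [-0.027, -1.0, 0.001], [-0.0, -0.001, -1.0]]
force: [-0.6, 0.5, -1.1]
gripper_width: 0.0383
grip_force: 0.0
```

drive_tool(deltas=[{"twist": [0,0,0],"delta_pos": [0,0,0],"hand": 0.45},{"twist": [0,0,0],"delta_pos": [0,0,0],"hand": 0.45},{"twist": [0,0,0],"delta_pos": [0,0,0],"hand": 0.45},{"twist": [0,0,0],"delta_pos": [0,0,0],"hand": 0.45}])

```text
clock: 60.8
position: [0.5314, 0.2583, 0.243]
tcp_rot: [[1.0, -0.028, 0.0], [-0.028, -1.0, 0.001], [0.0, -0.001, -1.0]]
force: [0.5, 0.4, 0.5]
gripper_width: 0.0382
grip_force: 0.0
```

Run:
```python
from h import *
c,im=snap("wrist","w17.png"); print(get_obs()["position"])
for n,rg,z,a in(("bar",((0,120,80),(5,255,255)),.1,100),("plate",((4,110,60),(16,255,255)),.026,60)):
    for b in blobs(mask(im,0,rg),a):
        r=rect(c,b,z); print(n,b.mean(0).round(),r[0].round(4),round(r[1],1),np.round(r[2],1))
print(panel(c,im,383))
```

```text
[0.53135407 0.25841733 0.24307716]
bar [432. 247.] [0.43   0.0218] 88.4 [84.9 21.7]
bar [316. 142.] [0.5681 0.1815] -1.7 [47.  24.3]
bar [184. 142.] [0.572  0.3342] -2.3 [48.3 23.5]
plate [250. 133.] [0.5729 0.2566] -1.6 [118.2  49.2]
plate [33. 96.] [0.6213 0.5521] -0.1 [250.7   9.7]
(array([0.57161011, 0.25625272]), 88.58748626708984, (271.66253662109375, 182.3638153076172))
```

View pics/w17.png

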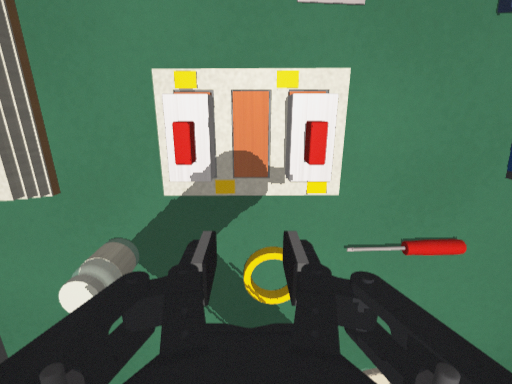

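Both weights lie lengthwise on the outer plates (bars at (184,142) and (316,142)). The middle plate is seated at (250,133) and nothing else has moved. Handing in.

```bash
python3 -c "
from station import bot; print(bot.finish_job())"
```

```text
the job is handed in; nothing more can be done
None
```

I handed the job in at about 61 s: all three plates are seated, and both weights present were tipped onto the pad, then laid sole down on the two outer plates (within about 2 mm of centre), with no bystander seen moved. The hand-in returned no verdict.

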